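# Coasters and cups for the visitors

### The arm

A 6-joint arm with a two-finger parallel gripper is mounted at the origin on the work surface. World frame = base frame: x ahead of the robot, y to its left, z up, the work surface at z = 0. Lengths are in mm, angles in rad, forces in N, time in s.
With the tool pointing down it reaches from about 325 to 900 mm from the base axis. Payload 6.1 kg.
Tool frame: the origin (TCP) lies on the centre line of the jaws, within the pads' length; the fingertips stand 11 mm ahead of it and the grasp point (between the pads) lies 8 mm behind it; z points along the fingers, y is the line along which they close (so a half turn about z gives the same grasp; the last joint's range is limited). The gripper opens to 87 mm and grips with 3 to 60 N. Pads are 19 mm wide; open, the fingers measure 117 mm over their backs; the gripper's body (75 mm by 190 mm) begins 51 mm behind the grasp point.
Start: joints at [1.011, 0.22, 1.526, -0, 1.395, -0.126], TCP at [262.699, 567.102, 233.538] pointing down, gripper open.
Joint ranges: [-2.98, 2.98], [-0.91, 2.08], [0.09, 2.57], [-1.24, 4.39], [0.2, 2.65], [-2.68, 2.68]. Speed limits (rad/s): [2.57, 2.57, 3.01, 3.14, 3.14, 3.14].

### API

Orientations are given as a unit quaternion [w, x, y, z].
In Python, from cell import arm, imaging, boxes_of, cut_out, place_of gives the robot as it stands. The module is installed in compiled form; this text tells all that it offers.
- The arm moves only by the tool play_rows, never from a script. Its argument "deltas" is a list of rows, each an object of numbers: "tx", "ty", "tz": the shift along the world's x, y, z in m; "rx", "ry", "rz": the turn, a rotation vector about the world's x, y, z in rad; "hand": the opening, from 0 (shut) to 1 (fully open). A call has 1 to 10 rows; each row shifts and turns the commanded pose from where the row before left it; what a row does not reach is not made up. A row lasts 1/8 s, in which the tool goes at most 62.5 mm and 10.7 degrees, less where a joint would pass 70% of its speed; a pose out of reach is approached as far as the arm can. A call is refused whole if a number of a shift passes 0.0625 or a number of a turn 0.188, either way. A call with a gripper value outside its range is refused whole. The fingers move at their own pace and stop on an object; "newtons" is the grip in N (left out, the last holds). Time passes only in rows, so rows that do not move let the fingers close. It gives the time, the measured TCP pose, the force, the opening and the grip force at its end, in the units of the state.
- arm.get_state(): the state, without advancing time (a new reading comes with each control period).
- imaging.snapshot(name): name is "scene" or "top" or "wrist"; returns a dict with "image" (384x512x3 uint8, red, green, blue), "depth" (384x512 float32, mm along the optical axis (not along the pixel's ray), 0 where there is no reading), "mtx" (3x3 intrinsics, pixels), "R" (3x3) and "t" (3): a world point X has camera coordinates R X + t. Camera axes: x right, y down, z forward; pixel columns grow to the right and rows downward; lengths in mm; the calibration is good to about 2 mm. A picture is of the moment at which its call begins.
- arm.hand_in(): hands the job in; it is judged then, once.
Trained networks look in a picture, given as the dict that the camera call returned (one of the last four; its "shot" number tells which), for a name from the list of things; names that differ only in an ending like _2 or _b are one class to them, and where a whole thing is asked for, a point or a joint stands for the part that bears it (a point fixed in the world has none). Each returns a list of dicts, best first, with "confidence" (0 to 1); they miss things now and then, are a little off and sometimes report something else, mostly with a low value. They report only what shows in the picture. A call takes as long as a camera call. They do not tell look-alikes from the thing itself.
- boxes_of(thing, picture): "extent" ([left, top, right, bottom] in pixels, round what is visible of it).
- cut_out(thing, picture): "pixels" (384x512 bool, what is visible of it) and "extent" ([left, top, right, bottom] in pixels, round what is visible of it).
- place_of(thing, picture): "xy" ([column, row] in pixels: a listed point, or the origin of a listed thing).
The state is a dict: "clock": time; "joints": joint angles; "dq": joint speeds; "joint_efforts": joint torques, N m; "tcp_pos": TCP position; "orientation": TCP orientation; "contact_force": force on the tool from outside, world axes, zero at the start; "torque": the same for the moment, N m; "width": finger opening in mm; "gripper_force": force on a finger pad.
Only numpy, scipy, OpenCV 4.12 (cv2) and the standard library are available. Lean on these libraries where they do the work, as an engineer would, in place of code of your own. Each camera call takes 0.05 s, during which the arm holds its last target. There are 200 camera calls.

### The job

Lay the desk for the visitors: take slate coasters out of the drawer of the little wooden box and lay one flat at the head of each writing pad, at its middle and about 3 cm clear of it; only when every pad has its coaster, stand a cup from the tray upright in the centre of each one. The cups are eggshell-thin: hold them lightly and set them down softly, never dropping or pressing them hard onto the slate. Leave spare coasters in the drawer and spare cups on the tray, finish with the drawer fully shut, and do not disturb the pads, stapler, punch and paperweight.

Things in the scene. Friction and masses are not known exactly. Their poses are not given: they have to be found in the camera images.
- pad1_place (a point): where the coaster's centre belongs for the white A6 writing pad on the right (-y) (may be absent: two or three pads are laid): on the desk top (z = 0), on the pad's long centre line, 66 mm in front of its dark bound head edge, which faces the robot. The pad is loose, 300 g, 148 mm long, 105 mm wide, 9 mm thick; its x axis points from this place along the pad, away from the robot; the pad begins 66 mm along +x.
- pad2_place (a point): where the coaster's centre belongs for the white A6 writing pad in the middle (may be absent: two or three pads are laid): on the desk top (z = 0), on the pad's long centre line, 66 mm in front of its dark bound head edge, which faces the robot. The pad is loose, 300 g, 148 mm long, 105 mm wide, 9 mm thick; its x axis points from this place along the pad, away from the robot; the pad begins 66 mm along +x.
- pad3_place (a point): where the coaster's centre belongs for the white A6 writing pad on the left (+y) (may be absent: two or three pads are laid): on the desk top (z = 0), on the pad's long centre line, 66 mm in front of its dark bound head edge, which faces the robot. The pad is loose, 300 g, 148 mm long, 105 mm wide, 9 mm thick; its x axis points from this place along the pad, away from the robot; the pad begins 66 mm along +x.
- box_drawer0 (a joint): opening of the drawer in the wooden desktop box, m: 0 shut, 0.125 fully open; it slides along the box's -x, towards the robot, stays where it is left, and needs about 2 N. The drawer inside is 145 mm long, 128 mm wide and 41 mm deep, its floor 22 mm above the desk; the stack of coasters stands about 117 mm behind the handle bar, in the middle of the width, and moves with the drawer
- box_drawer0_handle (a point): middle of the drawer's horizontal brass bar handle (bar about 10 mm thick and 85 mm long, running along this point's y, 47 mm above the desk, its axis 35 mm in front of the drawer's face; free above and below). x points into the box. The box is fixed, 190 mm deep, 170 mm wide, 85 mm high; it may stand left or right
- coaster1_mid (a point): centre of a square black slate coaster, 66 x 66 mm, 11 mm high in all: 7 mm of slate on a 4 mm cork pad of 50 x 50 mm, so that the slate overhangs the cork by 8 mm; point half-way up, z up, x and y along its sides; 90 g. All three start stacked in the shut drawer, any of them may be used
- coaster2_mid (a point): centre of a square black slate coaster, 66 x 66 mm, 11 mm high in all: 7 mm of slate on a 4 mm cork pad of 50 x 50 mm, so that the slate overhangs the cork by 8 mm; point half-way up, z up, x and y along its sides; 90 g. All three start stacked in the shut drawer, any of them may be used
- coaster3_mid (a point): centre of a square black slate coaster, 66 x 66 mm, 11 mm high in all: 7 mm of slate on a 4 mm cork pad of 50 x 50 mm, so that the slate overhangs the cork by 8 mm; point half-way up, z up, x and y along its sides; 90 g. All three start stacked in the shut drawer, any of them may be used
- cup1_mid (a point): centre, half-way up, of a white handleless porcelain cup, 55 mm high, 62 mm across the rim, 60 mm at mid-height, 50 mm at the foot, wall 4 mm on a solid 12 mm foot; z is its axis; about 170 g. The three cups start upright on the near end of the tray, any may be used. Thin: a grip above 45 N on each finger, pressing it on a coaster with over 40 N, or letting it fall, counts as breaking it
- cup2_mid (a point): centre, half-way up, of a white handleless porcelain cup, 55 mm high, 62 mm across the rim, 60 mm at mid-height, 50 mm at the foot, wall 4 mm on a solid 12 mm foot; z is its axis; about 170 g. The three cups start upright on the near end of the tray, any may be used. Thin: a grip above 45 N on each finger, pressing it on a coaster with over 40 N, or letting it fall, counts as breaking it
- cup3_mid (a point): centre, half-way up, of a white handleless porcelain cup, 55 mm high, 62 mm across the rim, 60 mm at mid-height, 50 mm at the foot, wall 4 mm on a solid 12 mm foot; z is its axis; about 170 g. The three cups start upright on the near end of the tray, any may be used. Thin: a grip above 45 N on each finger, pressing it on a coaster with over 40 N, or letting it fall, counts as breaking it
- tray_near (a point): point on the inner floor (6 mm above the desk) of the fixed wooden tea tray, in the middle between the starting places of the cups; tray 390 mm long (x), 200 mm wide, rim 16 mm high; this point is 90 mm from the near edge. At the far end of the tray stands a fixed silver tin canister, 88 mm across and 116 mm high, its axis 210 mm along +x from this point
- stapler: brown bakelite stapler, 135 x 36 x 60 mm, origin under its centre; bystander near the robot
- punch: chrome two-hole punch, 85 x 115 x 72 mm, origin under its centre; bystander near the robot
- paperweight: domed glass paperweight on a cork base, 76 mm across, 50 mm high, origin under its centre; bystander near the robot
There are look-alikes about, which are no part of the job. Leave any black, orange or yellow look-alike of the part that bears cup3_mid alone.

How it is judged (in metres and radians):
On the way, in this order (a step that is already met when the one before it is completed fails the run):
1. the drawer is pulled open (value of joint box_drawer0 above 0.08 m), for 0.1 s.
2. a coaster lies at the head of every pad present, while all cups are still on the tray (((horizontal distance between coaster1_mid and pad1_place below 0.02 m and height (world z) of coaster1_mid below 0.009 m) or (horizontal distance between coaster2_mid and pad1_place below 0.02 m and height (world z) of coaster2_mid below 0.009 m) or (horizontal distance between coaster3_mid and pad1_place below 0.02 m and height (world z) of coaster3_mid below 0.009 m)) and ((horizontal distance between coaster1_mid and pad2_place below 0.02 m and height (world z) of coaster1_mid below 0.009 m) or (horizontal distance between coaster2_mid and pad2_place below 0.02 m and height (world z) of coaster2_mid below 0.009 m) or (horizontal distance between coaster3_mid and pad2_place below 0.02 m and height (world z) of coaster3_mid below 0.009 m)) and ((horizontal distance between coaster1_mid and pad3_place below 0.02 m and height (world z) of coaster1_mid below 0.009 m) or (horizontal distance between coaster2_mid and pad3_place below 0.02 m and height (world z) of coaster2_mid below 0.009 m) or (horizontal distance between coaster3_mid and pad3_place below 0.02 m and height (world z) of coaster3_mid below 0.009 m)) and horizontal distance between each of cup1_mid, cup2_mid, cup3_mid and tray_near below 0.16 m), for 0.2 s.
At the end, for the whole second after the job is handed in: At each pad a coaster flat on the desk, centre within 20 mm of the pad's place, and on it an upright cup, axis within 8 mm of the coaster's centre; spare coasters in the drawer, spare cups upright on the tray; drawer shut to within 10 mm; all at rest (value of joint box_drawer0 below 0.01 m and ((horizontal distance between coaster1_mid and pad1_place below 0.02 m and horizontal distance between any of cup1_mid, cup2_mid, cup3_mid and coaster1_mid below 0.008 m) or (horizontal distance between coaster2_mid and pad1_place below 0.02 m and horizontal distance between any of cup1_mid, cup2_mid, cup3_mid and coaster2_mid below 0.008 m) or (horizontal distance between coaster3_mid and pad1_place below 0.02 m and horizontal distance between any of cup1_mid, cup2_mid, cup3_mid and coaster3_mid below 0.008 m)) and ((horizontal distance between coaster1_mid and pad2_place below 0.02 m and horizontal distance between any of cup1_mid, cup2_mid, cup3_mid and coaster1_mid below 0.008 m) or (horizontal distance between coaster2_mid and pad2_place below 0.02 m and horizontal distance between any of cup1_mid, cup2_mid, cup3_mid and coaster2_mid below 0.008 m) or (horizontal distance between coaster3_mid and pad2_place below 0.02 m and horizontal distance between any of cup1_mid, cup2_mid, cup3_mid and coaster3_mid below 0.008 m)) and ((horizontal distance between coaster1_mid and pad3_place below 0.02 m and horizontal distance between any of cup1_mid, cup2_mid, cup3_mid and coaster1_mid below 0.008 m) or (horizontal distance between coaster2_mid and pad3_place below 0.02 m and horizontal distance between any of cup1_mid, cup2_mid, cup3_mid and coaster2_mid below 0.008 m) or (horizontal distance between coaster3_mid and pad3_place below 0.02 m and horizontal distance between any of cup1_mid, cup2_mid, cup3_mid and coaster3_mid below 0.008 m)) and ((horizontal distance between coaster1_mid and box_drawer0_handle below 0.2 m and height (world z) of coaster1_mid between 0.02 and 0.07 m) or (height (world z) of coaster1_mid below 0.009 m and (horizontal distance between coaster1_mid and pad1_place below 0.02 m or horizontal distance between coaster1_mid and pad2_place below 0.02 m or horizontal distance between coaster1_mid and pad3_place below 0.02 m))) and ((horizontal distance between coaster2_mid and box_drawer0_handle below 0.2 m and height (world z) of coaster2_mid between 0.02 and 0.07 m) or (height (world z) of coaster2_mid below 0.009 m and (horizontal distance between coaster2_mid and pad1_place below 0.02 m or horizontal distance between coaster2_mid and pad2_place below 0.02 m or horizontal distance between coaster2_mid and pad3_place below 0.02 m))) and ((horizontal distance between coaster3_mid and box_drawer0_handle below 0.2 m and height (world z) of coaster3_mid between 0.02 and 0.07 m) or (height (world z) of coaster3_mid below 0.009 m and (horizontal distance between coaster3_mid and pad1_place below 0.02 m or horizontal distance between coaster3_mid and pad2_place below 0.02 m or horizontal distance between coaster3_mid and pad3_place below 0.02 m))) and (horizontal distance between cup1_mid and tray_near below 0.16 m or horizontal distance between cup1_mid and coaster1_mid below 0.008 m or horizontal distance between cup1_mid and coaster2_mid below 0.008 m or horizontal distance between cup1_mid and coaster3_mid below 0.008 m) and (horizontal distance between cup2_mid and tray_near below 0.16 m or horizontal distance between cup2_mid and coaster1_mid below 0.008 m or horizontal distance between cup2_mid and coaster2_mid below 0.008 m or horizontal distance between cup2_mid and coaster3_mid below 0.008 m) and (horizontal distance between cup3_mid and tray_near below 0.16 m or horizontal distance between cup3_mid and coaster1_mid below 0.008 m or horizontal distance between cup3_mid and coaster2_mid below 0.008 m or horizontal distance between cup3_mid and coaster3_mid below 0.008 m) and height (world z) of each of cup1_mid, cup2_mid, cup3_mid below 0.043 m and angle between each of cup1_mid, cup2_mid, cup3_mid's own z axis and vertical below 0.1 rad and linear speed of each of cup1, cup2, cup3, coaster1, coaster2, coaster3 below 0.02 m/s); the robot touches nothing.
It fails at once if a cup is squeezed hard by the fingers (over 100 N in all) (contact force between any of cup1, cup2, cup3 and the fingers above 100 N).
It fails at once if a cup is let fall ((contact force between cup1 and the fingers below 0.5 N and height (world z) of cup1_mid above 0.05 m and linear speed of cup1 above 0.25 m/s) or (contact force between cup2 and the fingers below 0.5 N and height (world z) of cup2_mid above 0.05 m and linear speed of cup2 above 0.25 m/s) or (contact force between cup3 and the fingers below 0.5 N and height (world z) of cup3_mid above 0.05 m and linear speed of cup3 above 0.25 m/s)).
It fails at once if a cup is pressed or banged hard against a coaster (over 40 N) (contact force between any of cup1, cup2, cup3 and coaster1 above 40 N or contact force between any of cup1, cup2, cup3 and coaster2 above 40 N or contact force between any of cup1, cup2, cup3 and coaster3 above 40 N).
It fails at once if the stapler, punch, paperweight or a pad is moved more than 3 cm (distance of any of pad1_place, pad2_place, pad3_place, stapler, punch, paperweight from where it was at the start of the episode above 0.03 m).
Of pad1, pad2, pad3 only 2 to 3 are there at a start; the rules pass over those that are not, and their reading is None.
At some moment in a run one of cup1, cup2, cup3 may be knocked a few centimetres aside while the robot is not near it.
It also fails if it takes over 210 s, if anything falls off the work surface, if the arm or the gripper's body presses on something with over 40 N, if the wrist force passes 120 N, or if a joint passes its speed limit or range.

## Working session

There is one attempt and no reset: what is moved stays moved. The work goes in short steps, Python scripts to look and compute and a tool call to move; the robot and the scene stay as the last step left them, time stands still between calls to the robot, and variables do not carry over. Pictures are saved under pics/ and viewed, at most 14 in all, crops included, and the job is handed in when it is done.

Besides the shell and the picture viewer there is one more tool, called in YAML: its name, and indented under it one key for each argument. play_rows: Moves the arm, as the interface text tells. Its arguments: {"type":"object","properties":{"deltas":{"type":"array"},"newtons":{"type":"number"}},"required":["deltas"]}

```bash
mkdir -p pics; cat > h.py <<'E'
import numpy as np, cv2
from cell import arm, imaging, boxes_of, cut_out, place_of
def snap(n,save=None):
    p=imaging.snapshot(n)
    if save: cv2.imwrite('pics/'+save,p['image'][:,:,::-1])
    return p
def cloud(p):
    d=p['depth'];K=p['mtx'];v,u=np.mgrid[:384,:512]
    c=np.stack([(u-K[0,2])*d/K[0,0],(v-K[1,2])*d/K[1,1],d],-1)
    return (c-p['t'])@p['R']   # world
def onz(p,xy,z):
    K=p['mtx'];r=p['R'].T@np.array([(xy[0]-K[0,2])/K[0,0],(xy[1]-K[1,2])/K[1,1],1]);o=-p['R'].T@p['t']
    return o+r*(z-o[2])/r[2]
E
python3 - <<'E'
from h import *
for n in('scene','top'):
    p=snap(n,n+'0.png');print(n,(-p['R'].T@p['t']).round())
    for t,z in [('pad1_place',0),('pad2_place',0),('pad3_place',0),('box_drawer0_handle',47),('cup1_mid',33),('tray_near',6),('stapler',0),('punch',0),('paperweight',0)]:
        for r in place_of(t,p)[:6]: print(t,round(r['confidence'],2),np.round(r['xy']),onz(p,r['xy'],z)[:2].round())
print(arm.get_state())
E
```

```text
scene [1698.  455.  946.]
box_drawer0_handle 0.5 [150. 167.] [ 556. -330.]
box_drawer0_handle 0.3 [265. 169.] [436.  34.]
cup1_mid 0.66 [339. 199.] [495. 294.]
cup1_mid 0.41 [352. 215.] [559. 347.]
tray_near 0.64 [356. 214.] [515. 355.]
stapler 0.95 [263. 172.] [389.   9.]
punch 0.81 [220. 166.] [ 409. -144.]
paperweight 0.72 [297. 182.] [410. 138.]
top [ 274.   74. 1331.]
box_drawer0_handle 0.69 [385. 181.] [ 536. -329.]
cup1_mid 0.8 [171. 201.] [486. 301.]
tray_near 0.6 [159. 191.] [520. 344.]
stapler 0.91 [271. 234.] [387.   7.]
punch 0.67 [318. 221.] [ 427. -134.]
paperweight 0.85 [226. 228.] [407. 143.]
{'clock': 1.0, 'joints': array([ 1.01090357e+00,  2.20396649e-01,  1.52650229e+00,  5.70080354e-06,
        1.39470783e+00, -1.26047044e-01]), 'dq': array([ 9.43813380e-04, -7.60660698e-04,  4.74931616e-05, -2.78764131e-04,
        1.32261236e-03,  2.11189145e-03]), 'joint_efforts': array([ 2.23604948e-03, -4.94569552e+01, -3.87721002e+01,  7.01618870e-02,
        4.68063843e-02, -1.44444243e-05]), 'tcp_pos': array([262.69316536, 567.1014876 , 233.53850602]), 'orientation': array([-5.01524014e-06,  2.15226105e-01,  9.76564245e-01, -5.70001406e-06]), 'contact_force': array([-0.43439763, -0.0592227 ,  0.05240699]), 'torque': array([-0.03877437,  0.0239121 , -0.06620151]), 'gripper_force': 0.0, 'width': 87.00513932575738}
```

View pics/top0.png

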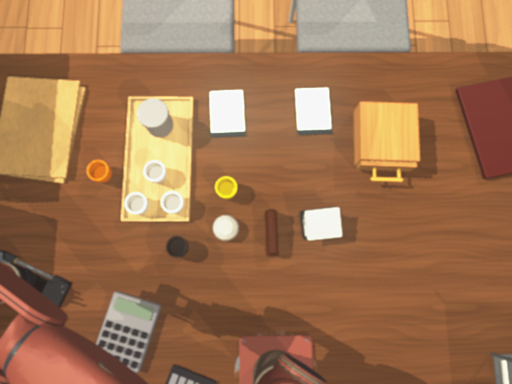

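View pics/scene0.png

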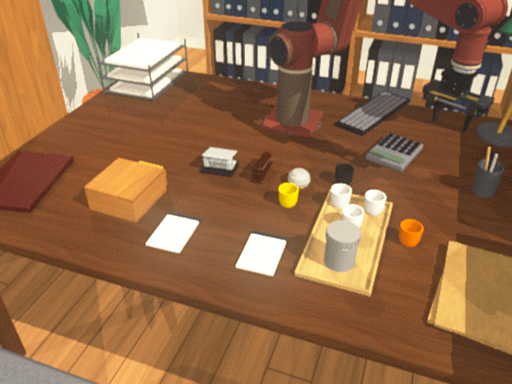

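The top view shows:
- Pads at about (227,111) and (313,109), with their dark head edges toward the robot.
- Box at (387,135), with its brass bar at (387,176).
- White cups on the tray at (135,204), (172,202) and (154,171).
- Cup look-alikes to leave alone: orange (98,171), yellow (226,187), black (177,246). The white punch top is at (322,224) and the glass paperweight at (225,228).

Only the three white cups on the tray qualify.

```bash
python3 - <<'E'
from h import *
p=snap('top');P=cloud(p);im=p['image'].astype(int);K=p['mtx'];print(K[0,0])
def rect(m,name):
    q=P[m][:,:2].astype(np.float32);r=cv2.minAreaRect(q);print(name,m.sum(),np.round(r[0]),np.round(r[1]),round(r[2],1),'z',np.median(P[m][:,2]).round(1))
Z=P[...,2];br=im.min(2)
v,u=np.mgrid[:384,:512]
def win(a,b,c,d):return (u>a)&(u<c)&(v>b)&(v<d)
for n,w in(('padL',(200,80,255,145)),('padR',(285,78,340,140))):
    m=win(*w)&(Z>5)&(Z<14);rect(m,n+' z')
    m=win(*w)&(br>150);rect(m,n+' white')
    q=P[m][:,:2];print(q.min(0),q.max(0))
rect(win(340,90,430,172)&(Z>75),'box top')
m=win(360,165,415,195)&(Z>38)&(Z<60);rect(m,'handle')
for n,w in(('A',(122,190,150,217)),('B',(158,188,187,215)),('C',(140,158,168,184)),('yel',(210,170,242,202)),('or',(80,155,115,187)),('bk',(160,230,192,260))):
    m=win(*w)&(Z>50 if n in'ABC' else Z>40)&(Z<75);q=P[m][:,:2].astype(np.float32)
    c,r=cv2.minEnclosingCircle(q);print(n,np.round(c),round(r,1),Z[m].max())
for n,w in(('paperw',(205,210,245,245)),('stap',(258,200,285,262)),('punch',(298,200,348,246))): rect(win(*w)&(Z>15),n)
big=cv2.resize(p['image'][80:250,110:430],(800,425),interpolation=cv2.INTER_CUBIC);cv2.imwrite('pics/crop1.png',big[:,:,::-1])
E
```

```text
445.39326843969
padL z 1247 [771. 133.] [157. 206.] 89.1 z 8.1
padL white 1498 [561. 132.] [578. 111.] 2.2 z 7.1
[274.39875699  73.89952427] [851.32743734 196.37229307]
padR z 1244 [ 782. -126.] [162. 196.] 89.6 z 8.0
padR white 1483 [559. -73.] [139. 625.] 75.2 z 7.1
[ 274.39875699 -188.61672101] [856.25813759  73.89952427]
box top 3456 [ 493. -214.] [236. 684.] 56.3 z 84.5
handle 258 [ 559. -336.] [156.  43.] 86.8 z 50.8
A [477. 401.] 31.2 66.39046466657794
B [479. 297.] 30.7 65.20096140461223
C [571. 351.] 31.1 66.32845117794719
yel [523. 142.] 31.0 58.51345490706884
or [576. 517.] 31.1 60.39137110981181
bk [351. 282.] 30.6 63.17483143787118
paperw 521 [366. 107.] [182.  73.] 41.9 z 41.0
stap 477 [359.  18.] [ 62. 194.] 74.2 z 52.3
punch 1089 [382. -49.] [111. 307.] 21.2 z 60.5
```

View pics/crop1.png

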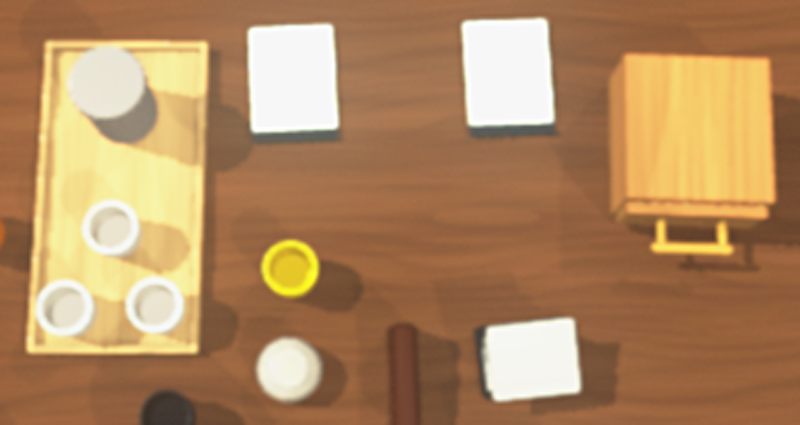

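```bash
cat >> h.py <<'E'
def comp(m):
    n,l,s,_=cv2.connectedComponentsWithStats(m.astype(np.uint8));k=1+np.argmax(s[1:,4]);return l==k
def wins(a,b,c,d):
    v,u=np.mgrid[:384,:512];return (u>a)&(u<c)&(v>b)&(v<d)
def rectz(p,m,z):
    c,_=cv2.findContours(comp(m).astype(np.uint8),cv2.RETR_EXTERNAL,cv2.CHAIN_APPROX_NONE)
    q=np.array([onz(p,x,z)[:2] for x in c[0][:,0]],np.float32);return cv2.minAreaRect(q)
E
python3 - <<'E'
from h import *
p=snap('top');im=p['image'].astype(int);P=cloud(p);ok=p['depth']>0;Z=np.where(ok,P[...,2],-1)
for n,w in(('padL',(200,80,255,145)),('padR',(285,78,340,140))):
    r=rectz(p,wins(*w)&(im.min(2)>140),9);print(n,np.round(r[0],1),np.round(r[1],1),r[2]);print(cv2.boxPoints(r).round(1).tolist())
    r=rectz(p,wins(*w)&(Z>4),9);print(n,'z',np.round(r[0],1),np.round(r[1],1),r[2]);print(cv2.boxPoints(r).round(1).tolist())
r=rectz(p,wins(340,90,430,172)&(Z>78),85);print('box',r,cv2.boxPoints(r).round(1).tolist())
hm=wins(360,168,415,195)&(Z>38)&(Z<62)
r=rectz(p,hm,50);print('handle',r)
q=P[hm];print(q[:,0].min(),q[:,0].max(),np.percentile(q[:,0],[5,50]))
for n,w in(('A',(122,190,150,217)),('B',(158,188,187,215)),('C',(140,158,168,184))):
    m=comp(wins(*w)&(Z>50));c,r=cv2.minEnclosingCircle(P[m][:,:2].astype(np.float32));print(n,np.round(c,1),r)
for n,w in(('paperw',(205,210,245,245)),('stap',(258,200,285,262)),('punch',(298,200,348,246)),('yel',(208,170,244,205))):
    m=comp(wins(*w)&(Z>12));q=P[m];print(n,q.min(0).round(),q.max(0).round())
E
```

```text
padL [773.8 139.9] [141.3 110.5] 2.099433422088623
[[701.0999755859375, 192.5], [705.2000122070312, 82.0999984741211], [846.4000244140625, 87.30000305175781], [842.2999877929688, 197.6999969482422]]
padL z [765.6 140.3] [150.2 108.1] 1.6198421716690063
[[689.0999755859375, 192.1999969482422], [692.0999755859375, 84.0999984741211], [842.2000122070312, 88.30000305175781], [839.2000122070312, 196.39999389648438]]
padR [ 779.6 -129.9] [141.2 110.6] 1.6968380212783813
[[707.4000244140625, -76.69999694824219], [710.7000122070312, -187.3000030517578], [851.7999877929688, -183.1999969482422], [848.5, -72.5999984741211]]
padR z [ 769.9 -128.7] [108.5 155.4] 89.34298706054688
[[691.5999755859375, -182.0], [847.0, -183.8000030517578], [848.2000122070312, -75.30000305175781], [692.7999877929688, -73.5]]
box ((679.19091796875, -337.7145690917969), (172.148193359375, 176.91571044921875), 87.58462524414062) [[587.2000122070312, -420.0], [763.9000244140625, -427.3999938964844], [771.2000122070312, -255.39999389648438], [594.4000244140625, -248.0]]
handle ((554.69580078125, -332.3575744628906), (94.6991195678711, 36.317134857177734), 89.51980590820312)
536.0314183263707 575.0623191942478 [536.76100525 545.05035526]
A [476.6 400.4] 30.651214599609375
B [479.4 296.8] 31.057605743408203
C [571.9 351.1] 31.761873245239258
paperw [370. 108.  14.] [444. 179.  54.]
stap [327.  -8.  12.] [456.  26.  64.]
punch [ 368. -191.   12.] [466. -77.  77.]
yel [492. 113.  12.] [553. 171.  62.]
```

play_rows:
  deltas:
    - {"tx": 0.016,"ty": -0.053,"rz": -0.07,"hand": 0.31}
    - {"tx": 0.016,"ty": -0.053,"rz": -0.07}
    - {"tx": 0.016,"ty": -0.053,"rz": -0.07}
    - {"tx": 0.016,"ty": -0.053,"rz": -0.07}
    - {"tx": 0.016,"ty": -0.053,"rz": -0.07}
    - {"tx": 0.016,"ty": -0.053,"rz": -0.07}
    - {"tx": 0.016,"ty": -0.053,"rz": -0.07}
    - {"tx": 0.016,"ty": -0.053,"rz": -0.07}
    - {"tx": 0.016,"ty": -0.053,"rz": -0.07}
    - {"tx": 0.016,"ty": -0.053,"rz": -0.07}
  newtons: 20

```text
invalid input at $.deltas[0]: expected keys tx, ty, tz, rx, ry, rz, hand
```

play_rows:
  deltas:
    - {"tx": 0.016,"ty": -0.053,"rz": -0.07}
    - {"tx": 0.016,"ty": -0.053,"rz": -0.07}
    - {"tx": 0.016,"ty": -0.053,"rz": -0.07}
    - {"tx": 0.016,"ty": -0.053,"rz": -0.07}
    - {"tx": 0.016,"ty": -0.053,"rz": -0.07}
    - {"tx": 0.016,"ty": -0.053,"rz": -0.07}
    - {"tx": 0.0,"ty": -0.05,"rz": -0.05}
    - {"tz": -0.01}

```text
invalid input at $.deltas[0]: expected keys tx, ty, tz, rx, ry, rz, hand
```

```bash
cat >> h.py <<'E'
def st():
    s=arm.get_state();w,x,y,z=s['orientation']
    print('t',round(s['clock'],1),'tcp',s['tcp_pos'].round(1),'yang',np.degrees(np.arctan2(1-2*(x*x+z*z),2*(x*y-w*z))).round(1),'tilt',np.round(2*(x*z+w*y),3),'w',round(s['width'],1),'gf',round(s['gripper_force'],1),'F',s['contact_force'].round(1))
E
python3 - <<'E'
from h import *
st();p=snap('wrist','w1.png');print((-p['R'].T@p['t']).round(),p['R'].round(2).tolist())
for r in place_of('box_drawer0_handle',p)[:3]: print(r,onz(p,r['xy'],47).round(1))
P=cloud(p);m=(p['depth']>0)&(P[...,2]>40)&(P[...,2]<58)&(P[...,0]<565)&(P[...,0]>520)&(P[...,1]<-270)
q=P[m];print(len(q),[(round(np.percentile(q[:,i],1),1),round(np.percentile(q[:,i],99),1)) for i in (0,1,2)],np.polyfit(q[:,1],q[:,0],1))
E
```

```text
t 1.1 tcp [262.7 567.1 233.5] yang 65.1 tilt 0.0 w 87.1 gf 0.0 F [-0.1 -0.4 -0.1]
[199. 598. 385.] [[0.42, 0.91, -0.0], [0.88, -0.41, 0.26], [0.24, -0.11, -0.97]]Traceback (most recent call last):
  File "<stdin>", line 5, in <module>
    return _quantile_unchecked(
        a, q, axis, out, overwrite_input, method, keepdims, weights)
    return _ureduce(a,
                    func=_quantile_ureduce_func,
    ...<5 lines>...
                    overwrite_input=overwrite_input,
                    method=method)
    r = func(a, **kwargs)
    result = _quantile(arr,
                       quantiles=q,
    ...<2 lines>...
                       out=out,
                       weights=wgt)
    slices_having_nans = np.isnan(arr[-1, ...])
                                  ~~~^^^^^^^^^
IndexError: index -1 is out of bounds for axis 0 with size 0
```

View pics/w1.png

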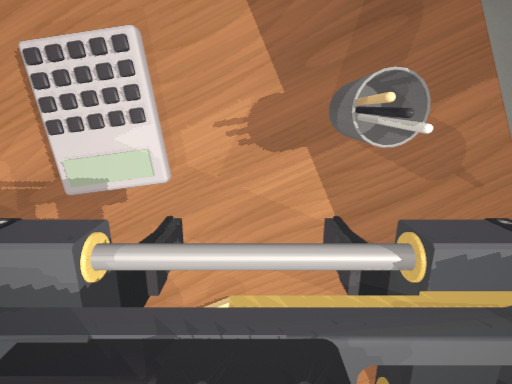

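The wrist view still shows the start area, with the calculator at (95,110) and the pen pot at (385,110). The rows need every key, so nothing has moved yet.

play_rows:
  deltas:
    - {"tx": 0.016,"ty": -0.053,"tz": 0,"rx": 0,"ry": 0,"rz": -0.07,"hand": 0.31}
    - {"tx": 0.016,"ty": -0.053,"tz": 0,"rx": 0,"ry": 0,"rz": -0.07,"hand": 0.31}
    - {"tx": 0.016,"ty": -0.053,"tz": 0,"rx": 0,"ry": 0,"rz": -0.07,"hand": 0.31}
    - {"tx": 0.016,"ty": -0.053,"tz": 0,"rx": 0,"ry": 0,"rz": -0.07,"hand": 0.31}
    - {"tx": 0.016,"ty": -0.053,"tz": 0,"rx": 0,"ry": 0,"rz": -0.07,"hand": 0.31}
    - {"tx": 0.016,"ty": -0.053,"tz": 0,"rx": 0,"ry": 0,"rz": -0.07,"hand": 0.31}
    - {"tx": 0.016,"ty": -0.053,"tz": 0,"rx": 0,"ry": 0,"rz": -0.07,"hand": 0.31}
    - {"tx": 0.016,"ty": -0.053,"tz": 0,"rx": 0,"ry": 0,"rz": -0.07,"hand": 0.31}
    - {"tx": 0.016,"ty": -0.053,"tz": 0,"rx": 0,"ry": 0,"rz": -0.07,"hand": 0.31}
    - {"tx": 0.016,"ty": -0.053,"tz": 0,"rx": 0,"ry": 0,"rz": -0.07,"hand": 0.31}
  newtons: 20

```text
clock: 2.45
tcp_pos: [423.1, 35.3, 234.0]
orientation: [0.001, 0.538, 0.843, 0.0]
contact_force: [0.5, -0.2, -0.3]
width: 26.8
gripper_force: 0.0
```

play_rows:
  deltas:
    - {"tx": 0.016,"ty": -0.053,"tz": 0,"rx": 0,"ry": 0,"rz": -0.07,"hand": 0.31}
    - {"tx": 0.016,"ty": -0.053,"tz": 0,"rx": 0,"ry": 0,"rz": -0.07,"hand": 0.31}
    - {"tx": 0.016,"ty": -0.053,"tz": 0,"rx": 0,"ry": 0,"rz": -0.07,"hand": 0.31}
    - {"tx": 0.016,"ty": -0.053,"tz": 0,"rx": 0,"ry": 0,"rz": -0.07,"hand": 0.31}
    - {"tx": 0.016,"ty": -0.053,"tz": 0,"rx": 0,"ry": 0,"rz": -0.07,"hand": 0.31}
    - {"tx": 0.016,"ty": -0.053,"tz": 0,"rx": 0,"ry": 0,"rz": -0.07,"hand": 0.31}
    - {"tx": 0.022,"ty": -0.051,"tz": 0,"rx": 0,"ry": 0,"rz": -0.058,"hand": 0.31}
    - {"tx": 0,"ty": 0,"tz": 0,"rx": 0,"ry": 0,"rz": 0,"hand": 0.31}

```text
clock: 3.45
tcp_pos: [540.6, -335.2, 231.8]
orientation: [-0.001, 0.723, 0.691, -0.0]
contact_force: [0.1, 1.1, -0.2]
width: 27.3
gripper_force: 0.0
```

```bash
python3 - <<'E'
from h import *
st();p=snap('wrist','w2.png')
for r in place_of('box_drawer0_handle',p)[:3]: print(r,onz(p,r['xy'],47).round(1))
P=cloud(p);m=(p['depth']>0)&(P[...,2]>42)&(P[...,2]<58)&(P[...,0]<575)&(P[...,0]>500)&(P[...,1]<-270)
q=P[m];print(len(q))
if len(q): print([(round(np.percentile(q[:,i],1),1),round(np.percentile(q[:,i],99),1)) for i in (0,1,2)],cv2.minAreaRect(q[:,:2].astype(np.float32)))
E
```

```text
t 3.5 tcp [ 540.6 -335.2  231.8] yang -2.6 tilt -0.002 w 27.3 gf 0.0 F [ 0.1  1.1 -0.2]
{'xy': [255.9, 173.9], 'confidence': 0.92} [ 544.9 -335.1   47. ]
936
[(np.float64(540.0), np.float64(574.3)), (np.float64(-379.4), np.float64(-289.5)), (np.float64(47.7), np.float64(54.0))] ((558.664794921875, -334.96514892578125), (93.80960083007812, 34.581356048583984), 87.4428482055664)
```

View pics/w2.png

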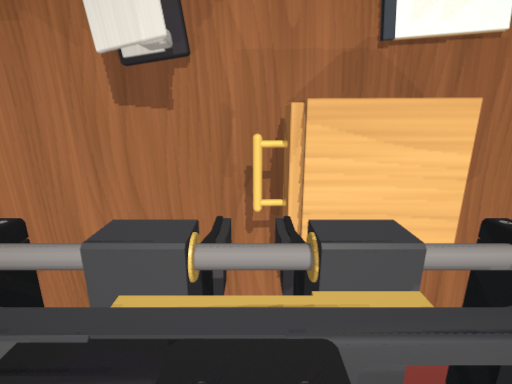

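The wrist view shows the bar handle at (257,173) with the shut box to its right, at about (545,-335).

play_rows:
  deltas:
    - {"tx": 0.0045,"ty": 0,"tz": -0.05,"rx": 0,"ry": 0,"rz": 0,"hand": 0.31}
    - {"tx": 0,"ty": 0,"tz": -0.05,"rx": 0,"ry": 0,"rz": 0,"hand": 0.31}
    - {"tx": 0,"ty": 0,"tz": -0.04,"rx": 0,"ry": 0,"rz": 0,"hand": 0.31}
    - {"tx": 0,"ty": 0,"tz": -0.02,"rx": 0,"ry": 0,"rz": 0,"hand": 0.31}
    - {"tx": 0,"ty": 0,"tz": -0.02,"rx": 0,"ry": 0,"rz": 0,"hand": 0.31}
    - {"tx": 0,"ty": 0,"tz": -0.014,"rx": 0,"ry": 0,"rz": 0,"hand": 0.31}
    - {"tx": 0,"ty": 0,"tz": 0,"rx": 0,"ry": 0,"rz": 0,"hand": 0.31}
    - {"tx": 0,"ty": 0,"tz": 0,"rx": 0,"ry": 0,"rz": 0,"hand": 0.05}
    - {"tx": 0,"ty": 0,"tz": 0,"rx": 0,"ry": 0,"rz": 0,"hand": 0.05}
    - {"tx": 0,"ty": 0,"tz": 0,"rx": 0,"ry": 0,"rz": 0,"hand": 0.05}
  newtons: 20

```text
clock: 4.8
tcp_pos: [545.7, -332.4, 40.6]
orientation: [0.001, 0.721, 0.692, 0.0]
contact_force: [-0.5, -0.9, 2.7]
width: 10.4
gripper_force: 20.0
```

play_rows:
  deltas:
    - {"tx": -0.007,"ty": 0.0003,"tz": 0,"rx": 0,"ry": 0,"rz": 0,"hand": 0.05}
    - {"tx": -0.014,"ty": 0.0006,"tz": 0,"rx": 0,"ry": 0,"rz": 0,"hand": 0.05}
    - {"tx": -0.014,"ty": 0.0006,"tz": 0,"rx": 0,"ry": 0,"rz": 0,"hand": 0.05}
    - {"tx": -0.014,"ty": 0.0006,"tz": 0,"rx": 0,"ry": 0,"rz": 0,"hand": 0.05}
    - {"tx": -0.014,"ty": 0.0006,"tz": 0,"rx": 0,"ry": 0,"rz": 0,"hand": 0.05}
    - {"tx": -0.014,"ty": 0.0006,"tz": 0,"rx": 0,"ry": 0,"rz": 0,"hand": 0.05}
    - {"tx": -0.014,"ty": 0.0006,"tz": 0,"rx": 0,"ry": 0,"rz": 0,"hand": 0.05}
    - {"tx": -0.014,"ty": 0.0006,"tz": 0,"rx": 0,"ry": 0,"rz": 0,"hand": 0.05}
    - {"tx": -0.014,"ty": 0.0006,"tz": 0,"rx": 0,"ry": 0,"rz": 0,"hand": 0.05}
    - {"tx": -0.004,"ty": 0.0002,"tz": 0,"rx": 0,"ry": 0,"rz": 0,"hand": 0.05}

```text
clock: 6.05
tcp_pos: [421.3, -327.3, 40.5]
orientation: [0.001, 0.722, 0.692, -0.0]
contact_force: [0.6, -1.7, 5.4]
width: 10.0
gripper_force: 20.0
```

play_rows:
  deltas:
    - {"tx": 0,"ty": 0,"tz": 0,"rx": 0,"ry": 0,"rz": 0,"hand": 0.3}
    - {"tx": 0,"ty": 0,"tz": 0,"rx": 0,"ry": 0,"rz": 0,"hand": 0.3}
    - {"tx": 0,"ty": 0,"tz": 0.03,"rx": 0,"ry": 0,"rz": 0,"hand": 0.3}
    - {"tx": 0,"ty": 0,"tz": 0.05,"rx": 0,"ry": 0,"rz": 0,"hand": 0.3}
    - {"tx": 0.0,"ty": 0,"tz": 0.055,"rx": 0,"ry": 0,"rz": 0.18,"hand": 0.88}
    - {"tx": 0.0,"ty": 0,"tz": 0.055,"rx": 0,"ry": 0,"rz": 0.18,"hand": 0.88}
    - {"tx": 0,"ty": 0,"tz": 0,"rx": 0,"ry": 0,"rz": 0.18,"hand": 0.88}
    - {"tx": 0.03,"ty": 0,"tz": 0,"rx": 0,"ry": 0,"rz": 0.18,"hand": 0.88}
    - {"tx": 0.03,"ty": 0,"tz": 0,"rx": 0,"ry": 0,"rz": 0.18,"hand": 0.88}
    - {"tx": 0.03,"ty": 0,"tz": 0,"rx": 0,"ry": 0,"rz": 0.18,"hand": 0.88}

```text
clock: 7.3
tcp_pos: [512.5, -326.2, 228.7]
orientation: [-0.001, 0.26, 0.966, 0.0]
contact_force: [0.2, -0.5, 0.3]
width: 74.0
gripper_force: 0.0
```

play_rows:
  deltas:
    - {"tx": 0,"ty": 0,"tz": 0,"rx": 0,"ry": 0,"rz": 0.18,"hand": 0.88}
    - {"tx": 0,"ty": 0,"tz": 0,"rx": 0,"ry": 0,"rz": 0.18,"hand": 0.88}
    - {"tx": 0,"ty": 0,"tz": 0,"rx": 0,"ry": 0,"rz": 0.131,"hand": 0.88}
    - {"tx": 0,"ty": 0,"tz": 0,"rx": 0,"ry": 0,"rz": 0,"hand": 0.88}

```text
clock: 7.8
tcp_pos: [511.8, -326.2, 228.7]
orientation: [-0.001, 0.021, 1.0, 0.001]
contact_force: [0.3, 0.5, 0.4]
width: 76.4
gripper_force: 0.0
```

```bash
python3 - <<'E'
from h import *
st();p=snap('wrist','w3.png')
for t,z in(('box_drawer0_handle',47),('coaster1_mid',50)):
  for r in place_of(t,p)[:3]: print(t,r,onz(p,r['xy'],z).round(1))
P=cloud(p)
for r in cut_out('coaster1_mid',p)[:2]:
  m=r['pixels']&(p['depth']>0);print(r['confidence'],m.sum(),np.median(P[m],0).round(1),rectz(p,r['pixels'],55))
E
```

```text
t 7.8 tcp [ 511.8 -326.2  228.7] yang 87.6 tilt -0.001 w 76.4 gf 0.0 F [0.3 0.5 0.4]
box_drawer0_handle {'xy': [243.4, 96.6], 'confidence': 0.66} [ 423.  -332.6   47. ]
```

View pics/w3.png

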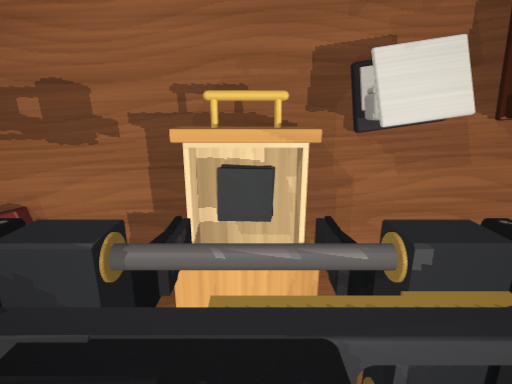

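The drawer is open and the black coaster stack shows at (246,194), with the handle at (246,96). I'll measure the top slate by its dark colour.

```bash
python3 - <<'E'
from h import *
p=snap('wrist');P=cloud(p);Z=P[...,2]
m=wins(205,155,290,232)&(p['image'].max(2)<75);m=comp(m)
print(m.sum(),np.median(Z[m]),np.percentile(Z[m],[5,95]))
r=rectz(p,m,55);print(r);q=P[m&(abs(Z-55)<5)];print(cv2.minAreaRect(q[:,:2].astype(np.float32)))
E
```

```text
3036 55.189724668295014 [45.25726691 56.38913796]
((533.239013671875, -335.81732177734375), (65.86591339111328, 69.13359832763672), 85.72425842285156)
((535.1510009765625, -336.77191162109375), (64.59616088867188, 65.75092315673828), 86.63093566894531)
```

play_rows:
  deltas:
    - {"tx": 0.024,"ty": -0.01,"tz": -0.03,"rx": 0,"ry": 0,"rz": 0,"hand": 0.88}
    - {"tx": 0,"ty": 0,"tz": -0.05,"rx": 0,"ry": 0,"rz": 0,"hand": 0.88}
    - {"tx": 0,"ty": 0,"tz": -0.04,"rx": 0,"ry": 0,"rz": 0,"hand": 0.88}
    - {"tx": 0,"ty": 0,"tz": -0.025,"rx": 0,"ry": 0,"rz": 0,"hand": 0.88}
    - {"tx": 0,"ty": 0,"tz": -0.015,"rx": 0,"ry": 0,"rz": 0,"hand": 0.88}
    - {"tx": 0,"ty": 0,"tz": -0.012,"rx": 0,"ry": 0,"rz": 0,"hand": 0.88}
    - {"tx": 0,"ty": 0,"tz": 0,"rx": 0,"ry": 0,"rz": 0,"hand": 0.88}

```text
clock: 8.93
tcp_pos: [536.0, -336.5, 57.2]
orientation: [-0.0, 0.021, 1.0, 0.0]
contact_force: [0.1, -0.3, -0.0]
width: 76.4
gripper_force: 0.0
```

play_rows:
  deltas:
    - {"tx": 0,"ty": 0,"tz": 0,"rx": 0,"ry": 0,"rz": 0,"hand": 0.6}
    - {"tx": 0,"ty": 0,"tz": 0,"rx": 0,"ry": 0,"rz": 0,"hand": 0.6}
    - {"tx": 0,"ty": 0,"tz": 0,"rx": 0,"ry": 0,"rz": 0,"hand": 0.6}
    - {"tx": 0,"ty": 0,"tz": 0,"rx": 0,"ry": 0,"rz": 0,"hand": 0.6}
  newtons: 15

```text
clock: 9.43
tcp_pos: [536.9, -337.2, 58.8]
orientation: [0.001, 0.02, 1.0, -0.001]
contact_force: [-0.3, -0.7, 5.5]
width: 65.4
gripper_force: 15.0
```

play_rows:
  deltas:
    - {"tx": 0,"ty": 0,"tz": 0.015,"rx": 0,"ry": 0,"rz": 0,"hand": 0.6}
    - {"tx": 0,"ty": 0,"tz": 0.04,"rx": 0,"ry": 0,"rz": 0,"hand": 0.6}
    - {"tx": 0,"ty": 0,"tz": 0.05,"rx": 0,"ry": 0,"rz": 0,"hand": 0.6}
    - {"tx": 0.012,"ty": 0.03,"tz": 0,"rx": 0,"ry": 0,"rz": 0.017,"hand": 0.6}
    - {"tx": 0.02,"ty": 0.044,"tz": 0,"rx": 0,"ry": 0,"rz": 0.017,"hand": 0.6}
    - {"tx": 0.022,"ty": 0.044,"tz": 0,"rx": 0,"ry": 0,"rz": 0.017,"hand": 0.6}
    - {"tx": 0.022,"ty": 0.044,"tz": -0.02,"rx": 0,"ry": 0,"rz": 0.017,"hand": 0.6}
    - {"tx": 0.015,"ty": 0.03,"tz": -0.03,"rx": 0,"ry": 0,"rz": 0,"hand": 0.6}
    - {"tx": 0.006,"ty": 0.012,"tz": -0.03,"rx": 0,"ry": 0,"rz": 0,"hand": 0.6}
    - {"tx": 0,"ty": 0,"tz": -0.03,"rx": 0,"ry": 0,"rz": 0,"hand": 0.6}

```text
clock: 10.68
tcp_pos: [633.5, -131.0, 52.0]
orientation: [-0.0, -0.015, 1.0, 0.0]
contact_force: [-0.8, 0.4, -0.6]
width: 66.3
gripper_force: 15.0
```

```bash
python3 - <<'E'
from h import *
st();p=snap('top','t1.png');im=p['image'].astype(int)
for n,w in(('padL',(200,80,255,145)),('padR',(285,78,340,140))):
    r=rectz(p,wins(*w)&(im.min(2)>140),9);print(n,cv2.boxPoints(r).round(1).tolist())
E
```

```text
t 10.7 tcp [ 633.5 -131.    52. ] yang 91.7 tilt -0.0 w 66.3 gf 15.0 F [-0.8  0.4 -0.6]
padL [[700.7000122070312, 192.3000030517578], [705.2000122070312, 81.80000305175781], [846.5999755859375, 87.5], [842.2000122070312, 198.0]]
padR [[708.4000244140625, -145.0], [847.2000122070312, -145.89999389648438], [847.7000122070312, -72.9000015258789], [708.9000244140625, -72.0]]
```

View pics/t1.png

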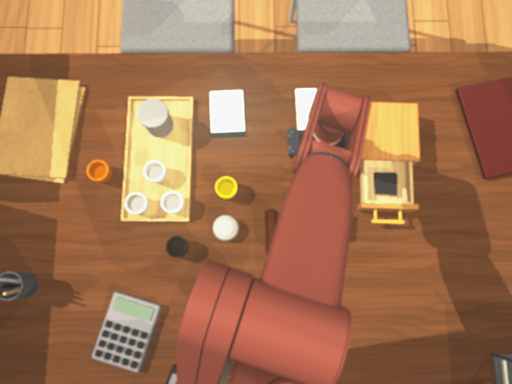

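The top view shows the arm over the right pad carrying a coaster. Two coasters remain in the drawer at (386,183), and the cups have not moved.

play_rows:
  deltas:
    - {"tx": 0,"ty": -0.002,"tz": -0.02,"rx": 0,"ry": 0,"rz": 0,"hand": 0.6}
    - {"tx": 0,"ty": 0,"tz": -0.012,"rx": 0,"ry": 0,"rz": 0,"hand": 0.6}
    - {"tx": 0,"ty": 0,"tz": -0.003,"rx": 0,"ry": 0,"rz": 0,"hand": 0.6}
    - {"tx": 0,"ty": 0,"tz": 0,"rx": 0,"ry": 0,"rz": 0,"hand": 0.6}

```text
clock: 11.22
tcp_pos: [633.5, -134.9, 18.0]
orientation: [0.0, -0.013, 1.0, -0.0]
contact_force: [0.2, 0.4, -0.7]
width: 65.7
gripper_force: 15.0
```

play_rows:
  deltas:
    - {"tx": 0,"ty": 0,"tz": -0.002,"rx": 0,"ry": 0,"rz": 0,"hand": 0.6}
    - {"tx": 0,"ty": 0,"tz": -0.0015,"rx": 0,"ry": 0,"rz": 0,"hand": 0.6}
    - {"tx": 0,"ty": 0,"tz": 0,"rx": 0,"ry": 0,"rz": 0,"hand": 0.6}

```text
clock: 11.6
tcp_pos: [633.7, -134.8, 14.8]
orientation: [0.0, -0.014, 1.0, -0.0]
contact_force: [-1.2, -0.2, 3.1]
width: 66.1
gripper_force: 15.0
```

play_rows:
  deltas:
    - {"tx": 0,"ty": 0,"tz": -0.001,"rx": 0,"ry": 0,"rz": 0,"hand": 0.6}
    - {"tx": 0,"ty": 0,"tz": 0,"rx": 0,"ry": 0,"rz": 0,"hand": 0.88}
    - {"tx": 0,"ty": 0,"tz": 0,"rx": 0,"ry": 0,"rz": 0,"hand": 0.88}
    - {"tx": 0,"ty": 0,"tz": 0.03,"rx": 0,"ry": 0,"rz": 0,"hand": 0.88}
    - {"tx": 0,"ty": 0,"tz": 0.06,"rx": 0,"ry": 0,"rz": 0,"hand": 0.88}
    - {"tx": 0,"ty": 0,"tz": 0.06,"rx": 0,"ry": 0,"rz": 0,"hand": 0.88}
    - {"tx": -0.0195,"ty": -0.04,"tz": 0,"rx": 0,"ry": 0,"rz": -0.017,"hand": 0.88}
    - {"tx": -0.0195,"ty": -0.04,"tz": 0,"rx": 0,"ry": 0,"rz": -0.017,"hand": 0.88}
    - {"tx": -0.0195,"ty": -0.04,"tz": 0,"rx": 0,"ry": 0,"rz": -0.017,"hand": 0.88}
    - {"tx": -0.0195,"ty": -0.04,"tz": 0,"rx": 0,"ry": 0,"rz": -0.017,"hand": 0.88}

```text
clock: 12.85
tcp_pos: [554.4, -295.7, 162.8]
orientation: [-0.0, 0.021, 1.0, 0.0]
contact_force: [0.1, -0.7, 0.6]
width: 76.8
gripper_force: 0.0
```

play_rows:
  deltas:
    - {"tx": -0.0195,"ty": -0.041,"tz": 0,"rx": 0,"ry": 0,"rz": 0,"hand": 0.88}
    - {"tx": 0,"ty": 0,"tz": 0,"rx": 0,"ry": 0,"rz": 0,"hand": 0.88}

```text
clock: 13.1
tcp_pos: [534.1, -338.4, 162.7]
orientation: [-0.0, 0.022, 1.0, -0.0]
contact_force: [-0.4, 0.2, 0.6]
width: 76.6
gripper_force: 0.0
```

```bash
python3 - <<'E'
from h import *
st();p=snap('wrist','w4.png');P=cloud(p);Z=P[...,2]
m=comp(wins(190,130,300,240)&(p['image'].max(2)<75)&(Z<52)&(Z>36))
print(m.sum(),np.median(Z[m]));print(rectz(p,m,44));print(cv2.minAreaRect(P[m][:,:2].astype(np.float32)))
p=snap('top');P=cloud(p);Z=P[...,2]
m=comp(wins(285,130,345,175)&(p['image'].max(2)<75)&(Z<25));print(m.sum(),rectz(p,m,11))
E
```

```text
t 13.1 tcp [ 534.1 -338.4  162.7] yang 87.4 tilt -0.0 w 76.6 gf 0.0 F [-0.4  0.2  0.6]
4159 44.21604880984458
((534.420166015625, -334.3699645996094), (64.9228515625, 65.83081817626953), 85.54483795166016)
((534.5220947265625, -334.3129577636719), (64.97618865966797, 66.25321960449219), 85.97222900390625)Traceback (most recent call last):
  File "<stdin>", line 6, in <module>
  File "h.py", line 15, in comp
    n,l,s,_=cv2.connectedComponentsWithStats(m.astype(np.uint8));k=1+np.argmax(s[1:,4]);return l==k
                                                                     ~~~~~~~~~^^^^^^^^^
    return _wrapfunc(a, 'argmax', axis=axis, out=out, **kwds)
    return bound(*args, **kwds)
ValueError: attempt to get argmax of an empty sequence
```

View pics/w4.png

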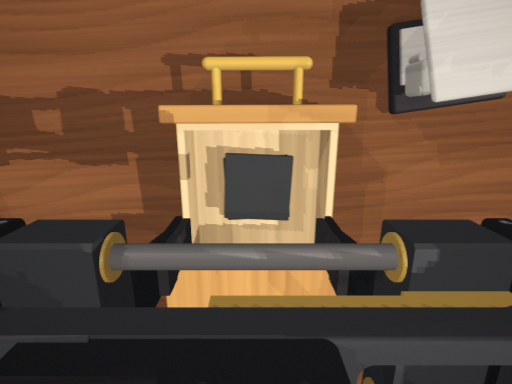

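The wrist view shows the second coaster at (258,187), seated square in the drawer. The top camera was hidden by the arm, so I'll check the placed coaster later.

play_rows:
  deltas:
    - {"tx": 0.001,"ty": 0.004,"tz": -0.04,"rx": 0,"ry": 0,"rz": -0.01,"hand": 0.88}
    - {"tx": 0,"ty": 0,"tz": -0.03,"rx": 0,"ry": 0,"rz": -0.01,"hand": 0.88}
    - {"tx": 0,"ty": 0,"tz": -0.02,"rx": 0,"ry": 0,"rz": 0,"hand": 0.88}
    - {"tx": 0,"ty": 0,"tz": -0.015,"rx": 0,"ry": 0,"rz": 0,"hand": 0.88}
    - {"tx": 0,"ty": 0,"tz": -0.011,"rx": 0,"ry": 0,"rz": 0,"hand": 0.88}
    - {"tx": 0,"ty": 0,"tz": 0,"rx": 0,"ry": 0,"rz": 0,"hand": 0.88}
    - {"tx": 0,"ty": 0,"tz": 0,"rx": 0,"ry": 0,"rz": 0,"hand": 0.6}
    - {"tx": 0,"ty": 0,"tz": 0,"rx": 0,"ry": 0,"rz": 0,"hand": 0.6}
    - {"tx": 0,"ty": 0,"tz": 0,"rx": 0,"ry": 0,"rz": 0,"hand": 0.6}
    - {"tx": 0,"ty": 0,"tz": 0,"rx": 0,"ry": 0,"rz": 0,"hand": 0.6}
  newtons: 15

```text
clock: 14.45
tcp_pos: [537.3, -332.2, 48.1]
orientation: [0.001, 0.03, 1.0, -0.001]
contact_force: [-0.3, -0.5, 4.5]
width: 66.2
gripper_force: 15.0
```

play_rows:
  deltas:
    - {"tx": 0,"ty": 0,"tz": 0.015,"rx": 0,"ry": 0,"rz": 0,"hand": 0.6}
    - {"tx": 0,"ty": 0,"tz": 0.045,"rx": 0,"ry": 0,"rz": 0,"hand": 0.6}
    - {"tx": 0,"ty": 0,"tz": 0.055,"rx": 0,"ry": 0,"rz": 0,"hand": 0.6}
    - {"tx": 0.005,"ty": 0.027,"tz": 0,"rx": 0,"ry": 0,"rz": 0.014,"hand": 0.6}
    - {"tx": 0.01,"ty": 0.05,"tz": 0,"rx": 0,"ry": 0,"rz": 0.014,"hand": 0.6}
    - {"tx": 0.01,"ty": 0.05,"tz": 0,"rx": 0,"ry": 0,"rz": 0.014,"hand": 0.6}
    - {"tx": 0.01,"ty": 0.05,"tz": 0,"rx": 0,"ry": 0,"rz": 0.014,"hand": 0.6}
    - {"tx": 0.01,"ty": 0.05,"tz": 0,"rx": 0,"ry": 0,"rz": 0.014,"hand": 0.6}
    - {"tx": 0.01,"ty": 0.05,"tz": 0,"rx": 0,"ry": 0,"rz": 0.014,"hand": 0.6}
    - {"tx": 0.01,"ty": 0.05,"tz": 0,"rx": 0,"ry": 0,"rz": 0.014,"hand": 0.6}

```text
clock: 15.7
tcp_pos: [601.6, -2.8, 162.7]
orientation: [0.0, -0.019, 1.0, 0.0]
contact_force: [0.8, -0.2, -1.0]
width: 66.0
gripper_force: 15.0
```

play_rows:
  deltas:
    - {"tx": 0.01,"ty": 0.05,"tz": 0,"rx": 0,"ry": 0,"rz": 0,"hand": 0.6}
    - {"tx": 0.01,"ty": 0.05,"tz": 0,"rx": 0,"ry": 0,"rz": 0,"hand": 0.6}
    - {"tx": 0.008,"ty": 0.04,"tz": -0.02,"rx": 0,"ry": 0,"rz": 0,"hand": 0.6}
    - {"tx": 0,"ty": 0,"tz": -0.04,"rx": 0,"ry": 0,"rz": 0,"hand": 0.6}
    - {"tx": 0,"ty": 0,"tz": -0.04,"rx": 0,"ry": 0,"rz": 0,"hand": 0.6}
    - {"tx": 0,"ty": 0,"tz": 0,"rx": 0,"ry": 0,"rz": 0,"hand": 0.6}

```text
clock: 16.45
tcp_pos: [626.0, 135.3, 58.3]
orientation: [-0.004, -0.019, 1.0, -0.0]
contact_force: [-0.5, -0.5, -1.6]
width: 65.8
gripper_force: 15.0
```

play_rows:
  deltas:
    - {"tx": 0.002,"ty": 0,"tz": -0.02,"rx": 0,"ry": 0,"rz": 0,"hand": 0.6}
    - {"tx": 0,"ty": 0,"tz": -0.015,"rx": 0,"ry": 0,"rz": 0,"hand": 0.6}
    - {"tx": 0,"ty": 0,"tz": -0.004,"rx": 0,"ry": 0,"rz": 0,"hand": 0.6}
    - {"tx": 0,"ty": 0,"tz": 0,"rx": 0,"ry": 0,"rz": 0,"hand": 0.6}

```text
clock: 16.95
tcp_pos: [631.7, 135.3, 23.0]
orientation: [-0.0, -0.019, 1.0, -0.0]
contact_force: [0.6, 0.0, -1.1]
width: 65.8
gripper_force: 15.0
```

play_rows:
  deltas:
    - {"tx": -0.002,"ty": 0,"tz": -0.005,"rx": 0,"ry": 0,"rz": 0,"hand": 0.6}
    - {"tx": 0,"ty": 0,"tz": -0.0025,"rx": 0,"ry": 0,"rz": 0,"hand": 0.6}
    - {"tx": 0,"ty": 0,"tz": 0,"rx": 0,"ry": 0,"rz": 0,"hand": 0.6}

```text
clock: 17.32
tcp_pos: [629.5, 135.4, 15.4]
orientation: [-0.0, -0.019, 1.0, 0.0]
contact_force: [-0.1, 0.0, -0.9]
width: 65.8
gripper_force: 15.0
```

play_rows:
  deltas:
    - {"tx": 0,"ty": 0,"tz": -0.0015,"rx": 0,"ry": 0,"rz": 0,"hand": 0.6}
    - {"tx": 0,"ty": 0,"tz": 0,"rx": 0,"ry": 0,"rz": 0,"hand": 0.88}
    - {"tx": 0,"ty": 0,"tz": 0,"rx": 0,"ry": 0,"rz": 0,"hand": 0.88}
    - {"tx": 0,"ty": 0,"tz": 0.03,"rx": 0,"ry": 0,"rz": 0,"hand": 0.88}
    - {"tx": 0,"ty": 0,"tz": 0.06,"rx": 0,"ry": 0,"rz": 0,"hand": 0.88}
    - {"tx": 0,"ty": 0,"tz": 0.06,"rx": 0,"ry": 0,"rz": 0,"hand": 0.3}
    - {"tx": -0.024,"ty": -0.0465,"tz": 0,"rx": 0,"ry": 0,"rz": -0.02,"hand": 0}
    - {"tx": -0.024,"ty": -0.0465,"tz": 0,"rx": 0,"ry": 0,"rz": -0.02,"hand": 0}
    - {"tx": -0.024,"ty": -0.0465,"tz": 0,"rx": 0,"ry": 0,"rz": -0.02,"hand": 0}
    - {"tx": -0.024,"ty": -0.0465,"tz": 0,"rx": 0,"ry": 0,"rz": -0.02,"hand": 0}

```text
clock: 18.58
tcp_pos: [532.9, -51.9, 164.2]
orientation: [0.0, 0.022, 1.0, -0.0]
contact_force: [0.7, -1.5, 0.3]
width: 34.7
gripper_force: 0.0
```

play_rows:
  deltas:
    - {"tx": -0.024,"ty": -0.0465,"tz": 0,"rx": 0,"ry": 0,"rz": 0,"hand": 0}
    - {"tx": -0.024,"ty": -0.0465,"tz": 0,"rx": 0,"ry": 0,"rz": 0,"hand": 0}
    - {"tx": -0.024,"ty": -0.0465,"tz": 0,"rx": 0,"ry": 0,"rz": 0,"hand": 0}
    - {"tx": -0.024,"ty": -0.0465,"tz": 0,"rx": 0,"ry": 0,"rz": 0,"hand": 0}
    - {"tx": -0.024,"ty": -0.0465,"tz": 0,"rx": 0,"ry": 0,"rz": 0,"hand": 0}
    - {"tx": -0.024,"ty": -0.0465,"tz": 0,"rx": 0,"ry": 0,"rz": 0,"hand": 0}
    - {"tx": 0,"ty": 0,"tz": 0,"rx": 0,"ry": 0,"rz": 0,"hand": 0}

```text
clock: 19.45
tcp_pos: [388.1, -332.6, 164.3]
orientation: [0.0, 0.024, 1.0, -0.001]
contact_force: [0.6, 0.3, 0.2]
width: 0.6
gripper_force: 0.0
```

```bash
cat > chk.py <<'E'
from h import *
import sys
st();p=snap('top',sys.argv[1] if len(sys.argv)>1 else None);im=p['image'].astype(int);P=cloud(p);Z=np.where(p['depth']>0,P[...,2],-9)
for n,w,z in(('padL',(200,80,255,145),9),('padR',(285,78,340,140),9)):
    try:print(n,cv2.boxPoints(rectz(p,wins(*w)&(im.min(2)>140),z)).round().tolist())
    except Exception:print(n,'?')
for n,w in(('coL',(205,136,260,176)),('coR',(290,136,345,172))):
    try:
        m=wins(*w)&(im.max(2)<70)&(Z<25);r=rectz(p,m,11);print(n,np.round(r[0],1),np.round(r[1]),round(r[2],1))
    except Exception:print(n,'?')
for n,w in(('A',(122,190,150,217)),('B',(158,188,187,215)),('C',(140,158,168,184)),('tray',(124,120,193,220))):
    try:
        m=comp(wins(*w)&(Z>50)&(Z<75));c,r=cv2.minEnclosingCircle(P[m][:,:2].astype(np.float32));print(n,np.round(c,1),round(r,1))
    except Exception:print(n,'?')
E
python3 chk.py t2.png
```

```text
t 19.4 tcp [ 388.1 -332.6  164.3] yang 87.3 tilt 0.0 w 0.6 gf 0.0 F [0.6 0.3 0.2]
padL [[701.0, 192.0], [705.0, 82.0], [846.0, 88.0], [842.0, 198.0]]
padR [[708.0, -77.0], [712.0, -187.0], [852.0, -183.0], [848.0, -72.0]]
coL ?
coR ?
A [477.  400.2] 30.9
B [479.2 297. ] 30.9
C [572.1 351. ] 31.3
tray [477.  400.2] 30.9
```

View pics/t2.png

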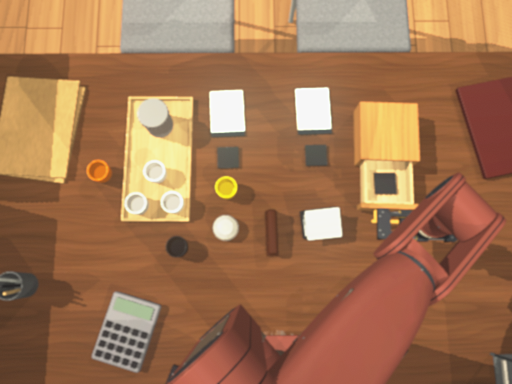

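Both coasters lie flat at the pad heads, at (229,157) and (317,155), and the third is in the drawer at (385,183). Next I'll shut the drawer.

play_rows:
  deltas:
    - {"tx": 0,"ty": 0,"tz": -0.05,"rx": 0,"ry": 0,"rz": 0,"hand": 0}
    - {"tx": 0,"ty": 0,"tz": -0.05,"rx": 0,"ry": 0,"rz": 0,"hand": 0}
    - {"tx": 0,"ty": 0,"tz": -0.024,"rx": 0,"ry": 0,"rz": 0,"hand": 0}
    - {"tx": 0.01,"ty": 0,"tz": 0,"rx": 0,"ry": 0,"rz": 0,"hand": 0}
    - {"tx": 0.01,"ty": 0,"tz": 0,"rx": 0,"ry": 0,"rz": 0,"hand": 0}
    - {"tx": 0.014,"ty": -0.0005,"tz": 0,"rx": 0,"ry": 0,"rz": 0,"hand": 0}
    - {"tx": 0.015,"ty": -0.0005,"tz": 0,"rx": 0,"ry": 0,"rz": 0,"hand": 0}
    - {"tx": 0.015,"ty": -0.0005,"tz": 0,"rx": 0,"ry": 0,"rz": 0,"hand": 0}
    - {"tx": 0.015,"ty": -0.0005,"tz": 0,"rx": 0,"ry": 0,"rz": 0,"hand": 0}
    - {"tx": 0.015,"ty": -0.0005,"tz": 0,"rx": 0,"ry": 0,"rz": 0,"hand": 0}

```text
clock: 20.75
tcp_pos: [484.9, -332.4, 40.2]
orientation: [0.0, 0.021, 1.0, -0.0]
contact_force: [-1.9, 0.5, 1.0]
width: 0.4
gripper_force: 0.7
```

play_rows:
  deltas:
    - {"tx": 0.015,"ty": -0.0005,"tz": 0,"rx": 0,"ry": 0,"rz": 0,"hand": 0}
    - {"tx": 0.015,"ty": -0.0005,"tz": 0,"rx": 0,"ry": 0,"rz": 0,"hand": 0}
    - {"tx": 0.006,"ty": 0,"tz": 0,"rx": 0,"ry": 0,"rz": 0,"hand": 0}
    - {"tx": 0,"ty": 0,"tz": 0,"rx": 0,"ry": 0,"rz": 0,"hand": 0}

```text
clock: 21.25
tcp_pos: [520.2, -332.8, 39.9]
orientation: [0.0, 0.021, 1.0, 0.0]
contact_force: [-0.2, -0.2, 0.7]
width: 0.2
gripper_force: 0.0
```

play_rows:
  deltas:
    - {"tx": 0.004,"ty": 0,"tz": 0,"rx": 0,"ry": 0,"rz": 0,"hand": 0}
    - {"tx": 0.003,"ty": 0,"tz": 0,"rx": 0,"ry": 0,"rz": 0,"hand": 0}
    - {"tx": 0.002,"ty": 0,"tz": 0,"rx": 0,"ry": 0,"rz": 0,"hand": 0}
    - {"tx": 0,"ty": 0,"tz": 0,"rx": 0,"ry": 0,"rz": 0,"hand": 0}

```text
clock: 21.75
tcp_pos: [528.8, -333.1, 40.0]
orientation: [0.0, 0.021, 1.0, 0.0]
contact_force: [-0.1, 0.4, -0.4]
width: 0.5
gripper_force: 0.2
```

play_rows:
  deltas:
    - {"tx": 0.002,"ty": 0,"tz": 0,"rx": 0,"ry": 0,"rz": 0,"hand": 0}
    - {"tx": 0.002,"ty": 0,"tz": 0,"rx": 0,"ry": 0,"rz": 0,"hand": 0}
    - {"tx": 0.001,"ty": 0,"tz": 0,"rx": 0,"ry": 0,"rz": 0,"hand": 0}
    - {"tx": 0,"ty": 0,"tz": 0,"rx": 0,"ry": 0,"rz": 0,"hand": 0}

```text
clock: 22.25
tcp_pos: [529.7, -333.1, 39.8]
orientation: [-0.004, 0.021, 1.0, 0.001]
contact_force: [-17.2, 0.5, 9.5]
width: 0.4
gripper_force: 8.7
```

play_rows:
  deltas:
    - {"tx": -0.025,"ty": 0,"tz": 0,"rx": 0,"ry": 0,"rz": 0,"hand": 0}
    - {"tx": 0,"ty": 0,"tz": 0.06,"rx": 0,"ry": 0,"rz": 0,"hand": 0}
    - {"tx": 0,"ty": 0,"tz": 0.06,"rx": 0,"ry": 0,"rz": 0,"hand": 0.86}
    - {"tx": 0,"ty": 0.03,"tz": 0.02,"rx": 0,"ry": 0,"rz": 0.02,"hand": 0.86}
    - {"tx": 0,"ty": 0.055,"tz": 0,"rx": 0,"ry": 0,"rz": 0.02,"hand": 0.86}
    - {"tx": 0,"ty": 0.055,"tz": 0,"rx": 0,"ry": 0,"rz": 0,"hand": 0.86}
    - {"tx": 0,"ty": 0.055,"tz": 0,"rx": 0,"ry": 0,"rz": 0,"hand": 0.86}
    - {"tx": 0,"ty": 0.055,"tz": 0,"rx": 0,"ry": 0,"rz": 0,"hand": 0.86}
    - {"tx": 0,"ty": 0.055,"tz": 0,"rx": 0,"ry": 0,"rz": 0,"hand": 0.86}
    - {"tx": 0,"ty": 0.055,"tz": 0,"rx": 0,"ry": 0,"rz": 0,"hand": 0.86}

```text
clock: 23.5
tcp_pos: [509.0, 28.7, 180.7]
orientation: [0.001, 0.002, 1.0, 0.0]
contact_force: [0.5, -0.1, 0.3]
width: 71.0
gripper_force: 0.0
```

```bash
sed -i 's/im.max(2)<70/(im[...,0]-im[...,2]<22)\&(im.max(2)<120)/' chk.py; python3 chk.py; python3 - <<'E'
from h import *
p=snap('top');q=boxes_of('box_drawer0_handle',p);print(q[:1]);print([ (r['confidence'],onz(p,r['xy'],47)) for r in place_of('box_drawer0_handle',p)[:1]])
print(p['image'][157,215:245:3].tolist())
E
```

```text
t 23.5 tcp [509.   28.7 180.7] yang 89.8 tilt 0.002 w 71.0 gf 0.0 F [ 0.5 -0.1  0.3]
padL [[703.0, 194.0], [704.0, 85.0], [846.0, 86.0], [845.0, 195.0]]
padR [[708.0, -76.0], [712.0, -187.0], [852.0, -184.0], [849.0, -72.0]]
coL [623.1 135.7] [61. 59.] 3.3
coR [ 629.4 -141.4] [46. 60.] 89.5
A [465.7 414.9] 31.3
B [479.4 296.8] 31.0
C [571.3 350.6] 31.1
tray [571.3 350.6] 31.1
[{'extent': [357.5, 161.1, 415.0, 183.8], 'confidence': 0.7}]
[(0.59, array([ 540.74743794, -336.28714622,   47.        ]))]
[[164, 112, 73], [108, 97, 86], [102, 97, 87], [100, 96, 87], [99, 96, 87], [99, 96, 87], [98, 94, 86], [199, 115, 92], [161, 101, 81], [199, 116, 91]]
```

Cup A was knocked slightly, to (466,415), but is still upright on the tray and stays as the spare. Cups B and C are where they were, so B comes first.

play_rows:
  deltas:
    - {"tx": -0.006,"ty": 0.054,"tz": 0,"rx": 0,"ry": 0,"rz": 0,"hand": 0.86}
    - {"tx": -0.006,"ty": 0.054,"tz": 0,"rx": 0,"ry": 0,"rz": 0,"hand": 0.86}
    - {"tx": -0.006,"ty": 0.054,"tz": 0,"rx": 0,"ry": 0,"rz": 0,"hand": 0.86}
    - {"tx": -0.006,"ty": 0.054,"tz": 0,"rx": 0,"ry": 0,"rz": 0,"hand": 0.86}
    - {"tx": -0.005,"ty": 0.05,"tz": 0,"rx": 0,"ry": 0,"rz": 0,"hand": 0.86}
    - {"tx": 0,"ty": 0,"tz": 0,"rx": 0,"ry": 0,"rz": 0,"hand": 0.86}

```text
clock: 24.45
tcp_pos: [480.0, 294.5, 180.2]
orientation: [0.0, 0.0, 1.0, 0.0]
contact_force: [1.1, -1.0, 0.1]
width: 74.9
gripper_force: 0.0
```

```bash
python3 - <<'E'
from h import *
st();p=snap('wrist','w5.png');P=cloud(p);Z=np.where(p['depth']>0,P[...,2],-9)
for r in place_of('cup1_mid',p)[:3]: print(r,onz(p,r['xy'],33.5).round(1))
m=comp((Z>57)&(Z<66)&(np.hypot(P[...,0]-479,P[...,1]-297)<60)&(p['image'].min(2)>100));print(m.sum(),cv2.minEnclosingCircle(P[m][:,:2].astype(np.float32)),np.median(Z[m]))
E
```

```text
t 24.4 tcp [480.  294.5 180.2] yang 90.0 tilt 0.001 w 74.9 gf 0.0 F [ 1.1 -1.   0.1]
{'xy': [116.8, 115.6], 'confidence': 0.66} [412.1 156.2  33.5]
{'xy': [251.6, 183.6], 'confidence': 0.55} [483.5 293.4  33.5]
785 ((482.2901306152344, 294.7865905761719), 30.824825286865234) 61.00972317139677
```

View pics/w5.png

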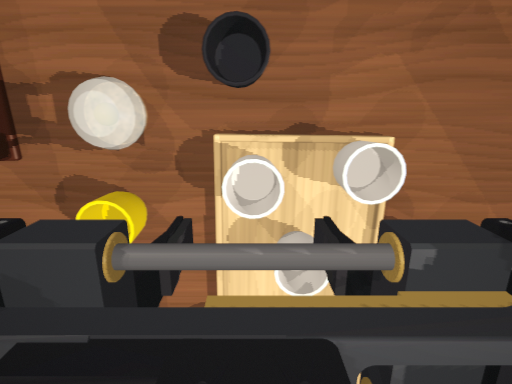

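The wrist view shows cup B at (253,187), with the other white cups at (370,172) and (302,265). The black cup (236,49), the yellow cup (113,215) and the paperweight (107,113) stay untouched.

play_rows:
  deltas:
    - {"tx": 0.0015,"ty": 0.001,"tz": -0.04,"rx": 0,"ry": 0,"rz": 0,"hand": 0.86}
    - {"tx": 0,"ty": 0,"tz": -0.04,"rx": 0,"ry": 0,"rz": 0,"hand": 0.86}
    - {"tx": 0,"ty": 0,"tz": -0.03,"rx": 0,"ry": 0,"rz": 0,"hand": 0.86}
    - {"tx": 0,"ty": 0,"tz": -0.02,"rx": 0,"ry": 0,"rz": 0,"hand": 0.86}
    - {"tx": 0,"ty": 0,"tz": -0.015,"rx": 0,"ry": 0,"rz": 0,"hand": 0.86}
    - {"tx": 0,"ty": 0,"tz": 0,"rx": 0,"ry": 0,"rz": 0,"hand": 0.78}
    - {"tx": 0,"ty": 0,"tz": 0,"rx": 0,"ry": 0,"rz": 0,"hand": 0.72}
    - {"tx": 0,"ty": 0,"tz": 0,"rx": 0,"ry": 0,"rz": 0,"hand": 0.66}
    - {"tx": 0,"ty": 0,"tz": 0,"rx": 0,"ry": 0,"rz": 0,"hand": 0.62}
    - {"tx": 0,"ty": 0,"tz": 0,"rx": 0,"ry": 0,"rz": 0,"hand": 0.62}
  newtons: 10

```text
clock: 25.8
tcp_pos: [482.1, 294.6, 36.2]
orientation: [0.001, 0.001, 1.0, 0.001]
contact_force: [-0.1, 3.0, 4.4]
width: 59.5
gripper_force: 10.1
```

play_rows:
  deltas:
    - {"tx": 0,"ty": 0,"tz": 0.01,"rx": 0,"ry": 0,"rz": 0,"hand": 0.62}
    - {"tx": 0,"ty": 0,"tz": 0.025,"rx": 0,"ry": 0,"rz": 0,"hand": 0.62}
    - {"tx": 0,"ty": 0,"tz": 0.035,"rx": 0,"ry": 0,"rz": 0,"hand": 0.62}
    - {"tx": 0,"ty": 0,"tz": 0.035,"rx": 0,"ry": 0,"rz": 0,"hand": 0.62}
    - {"tx": 0.01,"ty": -0.01,"tz": 0.03,"rx": 0,"ry": 0,"rz": 0,"hand": 0.62}
    - {"tx": 0.025,"ty": -0.02,"tz": 0.01,"rx": 0,"ry": 0,"rz": 0,"hand": 0.62}
    - {"tx": 0.035,"ty": -0.03,"tz": 0,"rx": 0,"ry": 0,"rz": 0,"hand": 0.62}
    - {"tx": 0.035,"ty": -0.03,"tz": 0,"rx": 0,"ry": 0,"rz": 0,"hand": 0.62}
    - {"tx": 0.035,"ty": -0.03,"tz": 0,"rx": 0,"ry": 0,"rz": 0,"hand": 0.62}
    - {"tx": 0.025,"ty": -0.02,"tz": 0,"rx": 0,"ry": 0,"rz": 0,"hand": 0.62}

```text
clock: 27.05
tcp_pos: [646.9, 152.0, 179.7]
orientation: [-0.001, 0.002, 1.0, -0.0]
contact_force: [0.7, 0.5, -1.8]
width: 59.6
gripper_force: 9.9
```

play_rows:
  deltas:
    - {"tx": 0.015,"ty": -0.012,"tz": 0,"rx": 0,"ry": 0,"rz": 0,"hand": 0.62}
    - {"tx": 0.008,"ty": -0.008,"tz": 0,"rx": 0,"ry": 0,"rz": 0,"hand": 0.62}
    - {"tx": 0,"ty": 0,"tz": 0,"rx": 0,"ry": 0,"rz": 0,"hand": 0.62}
    - {"tx": 0,"ty": 0,"tz": 0,"rx": 0,"ry": 0,"rz": 0,"hand": 0.62}

```text
clock: 27.55
tcp_pos: [668.5, 134.8, 180.0]
orientation: [-0.0, 0.001, 1.0, 0.0]
contact_force: [-0.0, 0.7, -1.8]
width: 59.5
gripper_force: 9.9
```

```bash
cat > co.py <<'E'
from h import *
import sys
st();p=snap('wrist',sys.argv[1]);P=cloud(p);Z=np.where(p['depth']>0,P[...,2],-9);im=p['image'].astype(int)
x,y=float(sys.argv[2]),float(sys.argv[3])
m=comp((Z>6)&(Z<16)&(np.hypot(P[...,0]-x,P[...,1]-y)<60)&(im.max(2)<110));print(m.sum(),rectz(p,m,11),cv2.minAreaRect(P[m][:,:2].astype(np.float32)),np.median(Z[m]))
m=comp((Z>110)&(im.min(2)>110));q=P[m];print('cup',m.sum(),q.min(0).round(1),q.max(0).round(1))
E
python3 co.py w6.png 629 135
```

```text
t 27.6 tcp [668.5 134.8 180. ] yang 89.9 tilt -0.001 w 59.5 gf 9.9 F [-0.   0.7 -1.8]
3509 ((626.914306640625, 135.04412841796875), (65.79138946533203, 65.60663604736328), 1.5561244487762451) ((627.0161743164062, 135.0054473876953), (65.98527526855469, 65.8721923828125), 1.509879469871521) 11.219562693863791
cup 5027 [635.8 106.4 160.1] [679.9 165.9 253.2]
```

View pics/w6.png

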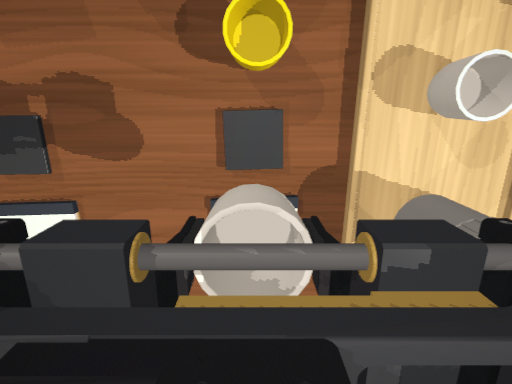

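The held cup is at (253,240), and the left coaster lies flat at (253,140), centre (627,135). Now I'll lower the cup softly.

play_rows:
  deltas:
    - {"tx": -0.015,"ty": 0,"tz": 0,"rx": 0,"ry": 0,"rz": 0,"hand": 0.62}
    - {"tx": -0.018,"ty": 0,"tz": -0.015,"rx": 0,"ry": 0,"rz": 0,"hand": 0.62}
    - {"tx": -0.008,"ty": 0,"tz": -0.03,"rx": 0,"ry": 0,"rz": 0,"hand": 0.62}
    - {"tx": 0,"ty": 0,"tz": -0.03,"rx": 0,"ry": 0,"rz": 0,"hand": 0.62}
    - {"tx": 0,"ty": 0,"tz": -0.03,"rx": 0,"ry": 0,"rz": 0,"hand": 0.62}
    - {"tx": 0,"ty": 0,"tz": -0.015,"rx": 0,"ry": 0,"rz": 0,"hand": 0.62}
    - {"tx": 0,"ty": 0,"tz": -0.01,"rx": 0,"ry": 0,"rz": 0,"hand": 0.62}
    - {"tx": 0,"ty": 0,"tz": 0,"rx": 0,"ry": 0,"rz": 0,"hand": 0.62}
    - {"tx": 0,"ty": 0,"tz": 0,"rx": 0,"ry": 0,"rz": 0,"hand": 0.62}

```text
clock: 28.72
tcp_pos: [629.1, 134.0, 51.3]
orientation: [0.001, 0.001, 1.0, 0.0]
contact_force: [1.6, 0.0, -1.1]
width: 59.5
gripper_force: 9.9
```

play_rows:
  deltas:
    - {"tx": -0.001,"ty": 0,"tz": -0.004,"rx": 0,"ry": 0,"rz": 0,"hand": 0.62}
    - {"tx": 0,"ty": 0,"tz": -0.003,"rx": 0,"ry": 0,"rz": 0,"hand": 0.62}
    - {"tx": 0,"ty": 0,"tz": 0,"rx": 0,"ry": 0,"rz": 0,"hand": 0.62}

```text
clock: 29.1
tcp_pos: [626.9, 133.8, 42.7]
orientation: [-0.0, 0.001, 1.0, -0.0]
contact_force: [-0.6, 0.7, -1.6]
width: 59.9
gripper_force: 9.9
```

play_rows:
  deltas:
    - {"tx": 0,"ty": 0.0005,"tz": -0.001,"rx": 0,"ry": 0,"rz": 0,"hand": 0.62}
    - {"tx": 0,"ty": 0,"tz": -0.001,"rx": 0,"ry": 0,"rz": 0,"hand": 0.62}
    - {"tx": 0,"ty": 0,"tz": 0,"rx": 0,"ry": 0,"rz": 0,"hand": 0.62}

```text
clock: 29.48
tcp_pos: [627.4, 134.4, 41.5]
orientation: [0.0, 0.001, 1.0, 0.0]
contact_force: [-1.0, -0.5, 2.1]
width: 59.9
gripper_force: 10.0
```

play_rows:
  deltas:
    - {"tx": 0,"ty": 0,"tz": 0,"rx": 0,"ry": 0,"rz": 0,"hand": 0.72}
    - {"tx": 0,"ty": 0,"tz": 0,"rx": 0,"ry": 0,"rz": 0,"hand": 0.8}
    - {"tx": 0,"ty": 0,"tz": 0,"rx": 0,"ry": 0,"rz": 0,"hand": 0.86}
    - {"tx": 0,"ty": 0,"tz": 0.01,"rx": 0,"ry": 0,"rz": 0,"hand": 0.86}
    - {"tx": 0,"ty": 0,"tz": 0.04,"rx": 0,"ry": 0,"rz": 0,"hand": 0.86}
    - {"tx": 0,"ty": 0,"tz": 0.05,"rx": 0,"ry": 0,"rz": 0,"hand": 0.86}
    - {"tx": 0.02,"ty": 0,"tz": 0.04,"rx": 0,"ry": 0,"rz": 0,"hand": 0.86}
    - {"tx": 0.01,"ty": 0,"tz": 0,"rx": 0,"ry": 0,"rz": 0,"hand": 0.86}
    - {"tx": 0,"ty": 0,"tz": 0,"rx": 0,"ry": 0,"rz": 0,"hand": 0.86}

```text
clock: 30.6
tcp_pos: [657.4, 134.3, 180.9]
orientation: [-0.0, 0.002, 1.0, -0.0]
contact_force: [-0.9, 0.3, -0.4]
width: 74.7
gripper_force: 0.0
```

```bash
cat > cup.py <<'E'
from h import *
import sys
st();p=snap('wrist',sys.argv[1]);P=cloud(p);Z=np.where(p['depth']>0,P[...,2],-9);im=p['image'].astype(int)
x,y,zr=map(float,sys.argv[2:5]);near=np.hypot(P[...,0]-x,P[...,1]-y)<55
m=comp((abs(Z-zr)<4)&near&(im.min(2)>100));print('rim',m.sum(),cv2.minEnclosingCircle(P[m][:,:2].astype(np.float32)),np.median(Z[m]))
if zr>62:
    m=(Z>6)&(Z<16)&near&(im.max(2)<110);print('coaster',m.sum(),cv2.minAreaRect(P[m][:,:2].astype(np.float32)))
E
python3 cup.py w7.png 627 135 66
```

```text
t 30.6 tcp [657.4 134.3 180.9] yang 89.8 tilt -0.0 w 74.7 gf 0.0 F [-0.9  0.3 -0.4]
rim 872 ((627.0159301757812, 134.19674682617188), 30.749170303344727) 65.99660419048365
coaster 527 ((626.7040405273438, 134.89492797851562), (65.54530334472656, 65.69100952148438), 1.4449925422668457)
```

View pics/w7.png

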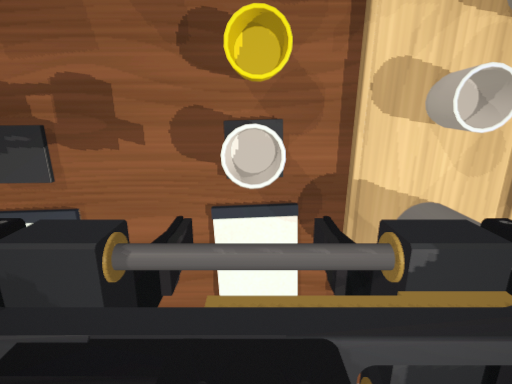

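The first cup stands centred on its coaster at (253,155), within 1 mm. On to cup C.

play_rows:
  deltas:
    - {"tx": -0.017,"ty": 0.043,"tz": 0,"rx": 0,"ry": 0,"rz": 0,"hand": 0.86}
    - {"tx": -0.017,"ty": 0.043,"tz": 0,"rx": 0,"ry": 0,"rz": 0,"hand": 0.86}
    - {"tx": -0.017,"ty": 0.043,"tz": 0,"rx": 0,"ry": 0,"rz": 0,"hand": 0.86}
    - {"tx": -0.017,"ty": 0.043,"tz": 0,"rx": 0,"ry": 0,"rz": 0,"hand": 0.86}
    - {"tx": -0.016,"ty": 0.043,"tz": 0,"rx": 0,"ry": 0,"rz": 0,"hand": 0.86}
    - {"tx": 0,"ty": 0,"tz": 0,"rx": 0,"ry": 0,"rz": 0,"hand": 0.86}
    - {"tx": 0,"ty": 0,"tz": 0,"rx": 0,"ry": 0,"rz": 0,"hand": 0.86}

```text
clock: 31.52
tcp_pos: [572.2, 348.8, 179.4]
orientation: [-0.001, 0.001, 1.0, -0.001]
contact_force: [-1.0, 0.5, -0.2]
width: 74.7
gripper_force: 0.0
```

```bash
python3 cup.py w8.png 572 351 61
```

```text
t 31.5 tcp [572.2 348.8 179.4] yang 89.9 tilt -0.002 w 74.7 gf 0.0 F [-1.   0.5 -0.2]
rim 797 ((574.5590209960938, 348.4384460449219), 30.801660537719727) 60.96268180430949
```

play_rows:
  deltas:
    - {"tx": 0.002,"ty": 0,"tz": -0.04,"rx": 0,"ry": 0,"rz": 0,"hand": 0.86}
    - {"tx": 0,"ty": 0,"tz": -0.04,"rx": 0,"ry": 0,"rz": 0,"hand": 0.86}
    - {"tx": 0,"ty": 0,"tz": -0.03,"rx": 0,"ry": 0,"rz": 0,"hand": 0.86}
    - {"tx": 0,"ty": 0,"tz": -0.02,"rx": 0,"ry": 0,"rz": 0,"hand": 0.86}
    - {"tx": 0,"ty": 0,"tz": -0.014,"rx": 0,"ry": 0,"rz": 0,"hand": 0.86}
    - {"tx": 0,"ty": 0,"tz": 0,"rx": 0,"ry": 0,"rz": 0,"hand": 0.78}
    - {"tx": 0,"ty": 0,"tz": 0,"rx": 0,"ry": 0,"rz": 0,"hand": 0.72}
    - {"tx": 0,"ty": 0,"tz": 0,"rx": 0,"ry": 0,"rz": 0,"hand": 0.66}
    - {"tx": 0,"ty": 0,"tz": 0,"rx": 0,"ry": 0,"rz": 0,"hand": 0.62}
    - {"tx": 0,"ty": 0,"tz": 0,"rx": 0,"ry": 0,"rz": 0,"hand": 0.62}
  newtons: 10

```text
clock: 32.83
tcp_pos: [576.3, 349.7, 38.6]
orientation: [0.001, 0.001, 1.0, 0.0]
contact_force: [-0.1, -2.0, 6.4]
width: 61.1
gripper_force: 9.8
```

play_rows:
  deltas:
    - {"tx": 0,"ty": 0,"tz": 0.01,"rx": 0,"ry": 0,"rz": 0,"hand": 0.62}
    - {"tx": 0,"ty": 0,"tz": 0.025,"rx": 0,"ry": 0,"rz": 0,"hand": 0.62}
    - {"tx": 0,"ty": 0,"tz": 0.035,"rx": 0,"ry": 0,"rz": 0,"hand": 0.62}
    - {"tx": 0,"ty": 0,"tz": 0.035,"rx": 0,"ry": 0,"rz": 0,"hand": 0.62}
    - {"tx": 0.002,"ty": -0.01,"tz": 0.03,"rx": 0,"ry": 0,"rz": 0,"hand": 0.62}
    - {"tx": 0.005,"ty": -0.025,"tz": 0.008,"rx": 0,"ry": 0,"rz": 0,"hand": 0.62}
    - {"tx": 0.008,"ty": -0.04,"tz": 0,"rx": 0,"ry": 0,"rz": 0,"hand": 0.62}
    - {"tx": 0.008,"ty": -0.04,"tz": 0,"rx": 0,"ry": 0,"rz": 0,"hand": 0.62}
    - {"tx": 0.008,"ty": -0.04,"tz": 0,"rx": 0,"ry": 0,"rz": 0,"hand": 0.62}
    - {"tx": 0.008,"ty": -0.04,"tz": 0,"rx": 0,"ry": 0,"rz": 0,"hand": 0.62}

```text
clock: 34.08
tcp_pos: [613.8, 153.4, 179.8]
orientation: [-0.0, 0.001, 1.0, 0.0]
contact_force: [0.8, -0.5, -1.4]
width: 61.0
gripper_force: 9.9
```

play_rows:
  deltas:
    - {"tx": 0.008,"ty": -0.04,"tz": 0,"rx": 0,"ry": 0,"rz": 0,"hand": 0.62}
    - {"tx": 0.008,"ty": -0.04,"tz": 0,"rx": 0,"ry": 0,"rz": 0,"hand": 0.62}
    - {"tx": 0.008,"ty": -0.04,"tz": 0,"rx": 0,"ry": 0,"rz": 0,"hand": 0.62}
    - {"tx": 0.008,"ty": -0.04,"tz": 0,"rx": 0,"ry": 0,"rz": 0,"hand": 0.62}
    - {"tx": 0.008,"ty": -0.04,"tz": 0,"rx": 0,"ry": 0,"rz": 0,"hand": 0.62}
    - {"tx": 0.008,"ty": -0.04,"tz": 0,"rx": 0,"ry": 0,"rz": 0,"hand": 0.62}
    - {"tx": 0.006,"ty": -0.03,"tz": 0,"rx": 0,"ry": 0,"rz": 0,"hand": 0.62}
    - {"tx": 0.004,"ty": -0.018,"tz": 0,"rx": 0,"ry": 0,"rz": 0,"hand": 0.62}
    - {"tx": 0,"ty": 0,"tz": 0,"rx": 0,"ry": 0,"rz": 0,"hand": 0.62}
    - {"tx": 0,"ty": 0,"tz": 0,"rx": 0,"ry": 0,"rz": 0,"hand": 0.62}

```text
clock: 35.33
tcp_pos: [672.0, -132.2, 179.8]
orientation: [-0.0, 0.001, 1.0, 0.0]
contact_force: [-0.7, -0.8, -1.9]
width: 61.2
gripper_force: 9.9
```

```bash
python3 co.py w9.png 633 -133
```

```text
t 35.3 tcp [ 672.  -132.2  179.8] yang 89.9 tilt -0.001 w 61.2 gf 9.9 F [-0.7 -0.8 -1.9]
3483 ((632.2125244140625, -134.98269653320312), (65.68592834472656, 65.78495788574219), 0.4971243143081665) ((632.4413452148438, -135.0569610595703), (66.09935760498047, 65.7681655883789), 0.8277992606163025) 11.230994069228538
cup 5452 [ 639.5 -161.8  156.6] [ 684.5 -100.8  252.5]
```

play_rows:
  deltas:
    - {"tx": -0.015,"ty": -0.001,"tz": 0,"rx": 0,"ry": 0,"rz": 0,"hand": 0.62}
    - {"tx": -0.017,"ty": -0.0015,"tz": -0.015,"rx": 0,"ry": 0,"rz": 0,"hand": 0.62}
    - {"tx": -0.0075,"ty": 0,"tz": -0.03,"rx": 0,"ry": 0,"rz": 0,"hand": 0.62}
    - {"tx": 0,"ty": 0,"tz": -0.03,"rx": 0,"ry": 0,"rz": 0,"hand": 0.62}
    - {"tx": 0,"ty": 0,"tz": -0.03,"rx": 0,"ry": 0,"rz": 0,"hand": 0.62}
    - {"tx": 0,"ty": 0,"tz": -0.015,"rx": 0,"ry": 0,"rz": 0,"hand": 0.62}
    - {"tx": 0,"ty": 0,"tz": -0.008,"rx": 0,"ry": 0,"rz": 0,"hand": 0.62}
    - {"tx": 0,"ty": 0,"tz": 0,"rx": 0,"ry": 0,"rz": 0,"hand": 0.62}
    - {"tx": 0,"ty": 0,"tz": 0,"rx": 0,"ry": 0,"rz": 0,"hand": 0.62}

```text
clock: 36.5
tcp_pos: [633.7, -136.3, 53.4]
orientation: [0.001, 0.001, 1.0, -0.0]
contact_force: [-0.1, 0.2, -2.5]
width: 61.2
gripper_force: 10.0
```

play_rows:
  deltas:
    - {"tx": 0,"ty": 0,"tz": -0.003,"rx": 0,"ry": 0,"rz": 0,"hand": 0.62}
    - {"tx": 0,"ty": 0,"tz": -0.002,"rx": 0,"ry": 0,"rz": 0,"hand": 0.62}
    - {"tx": 0,"ty": 0,"tz": 0,"rx": 0,"ry": 0,"rz": 0,"hand": 0.62}
    - {"tx": 0,"ty": 0,"tz": 0,"rx": 0,"ry": 0,"rz": 0,"hand": 0.62}

```text
clock: 37.0
tcp_pos: [632.7, -136.1, 47.0]
orientation: [-0.0, 0.001, 1.0, -0.0]
contact_force: [-0.6, 0.3, -0.9]
width: 60.6
gripper_force: 10.0
```

play_rows:
  deltas:
    - {"tx": 0,"ty": 0.001,"tz": -0.0015,"rx": 0,"ry": 0,"rz": 0,"hand": 0.62}
    - {"tx": 0,"ty": 0,"tz": -0.0015,"rx": 0,"ry": 0,"rz": 0,"hand": 0.62}
    - {"tx": 0,"ty": 0,"tz": 0,"rx": 0,"ry": 0,"rz": 0,"hand": 0.62}

```text
clock: 37.38
tcp_pos: [632.6, -135.0, 43.8]
orientation: [-0.0, 0.001, 1.0, 0.0]
contact_force: [-0.1, -0.1, -1.6]
width: 61.2
gripper_force: 10.0
```

play_rows:
  deltas:
    - {"tx": 0,"ty": 0,"tz": -0.001,"rx": 0,"ry": 0,"rz": 0,"hand": 0.62}
    - {"tx": 0,"ty": 0,"tz": -0.001,"rx": 0,"ry": 0,"rz": 0,"hand": 0.62}
    - {"tx": 0,"ty": 0,"tz": 0,"rx": 0,"ry": 0,"rz": 0,"hand": 0.62}

```text
clock: 37.75
tcp_pos: [633.0, -135.2, 43.6]
orientation: [0.0, 0.001, 1.0, -0.0]
contact_force: [-3.8, 0.5, 8.6]
width: 61.0
gripper_force: 9.9
```

Contact at about 9 N, so I'll release and lift.

play_rows:
  deltas:
    - {"tx": 0,"ty": 0,"tz": 0.0005,"rx": 0,"ry": 0,"rz": 0,"hand": 0.62}
    - {"tx": 0,"ty": 0,"tz": 0,"rx": 0,"ry": 0,"rz": 0,"hand": 0.72}
    - {"tx": 0,"ty": 0,"tz": 0,"rx": 0,"ry": 0,"rz": 0,"hand": 0.8}
    - {"tx": 0,"ty": 0,"tz": 0,"rx": 0,"ry": 0,"rz": 0,"hand": 0.86}
    - {"tx": 0,"ty": 0,"tz": 0.01,"rx": 0,"ry": 0,"rz": 0,"hand": 0.86}
    - {"tx": 0,"ty": 0,"tz": 0.04,"rx": 0,"ry": 0,"rz": 0,"hand": 0.86}
    - {"tx": 0,"ty": 0,"tz": 0.05,"rx": 0,"ry": 0,"rz": 0,"hand": 0.86}
    - {"tx": 0.02,"ty": 0,"tz": 0.04,"rx": 0,"ry": 0,"rz": 0,"hand": 0.86}
    - {"tx": 0.01,"ty": 0,"tz": 0,"rx": 0,"ry": 0,"rz": 0,"hand": 0.86}
    - {"tx": 0,"ty": 0,"tz": 0,"rx": 0,"ry": 0,"rz": 0,"hand": 0.86}

```text
clock: 39.0
tcp_pos: [662.8, -135.0, 182.3]
orientation: [-0.0, 0.001, 1.0, 0.0]
contact_force: [-0.5, 0.7, -1.2]
width: 74.9
gripper_force: 0.0
```

```bash
python3 cup.py w10.png 632 -135 66; python3 chk.py t3.png; python3 - <<'E'
from h import *
a=cv2.imread('pics/w10.png');b=cv2.imread('pics/t3.png');cv2.imwrite('pics/f.png',cv2.resize(np.hstack([a,b]),(800,300)))
E
```

```text
t 39.0 tcp [ 662.8 -135.   182.3] yang 89.9 tilt -0.0 w 74.9 gf 0.0 F [-0.5  0.7 -1.2]
rim 864 ((631.0020141601562, -135.23280334472656), 30.70743179321289) 66.00187981658465
coaster 407 ((631.6212768554688, -135.0792236328125), (64.86417388916016, 65.4407730102539), 1.0523241758346558)
t 39.0 tcp [ 661.8 -134.8  181. ] yang 89.9 tilt -0.003 w 74.9 gf 0.0 F [-0.1 -0.6 -0.8]
padL [[701.0, 192.0], [705.0, 82.0], [846.0, 87.0], [842.0, 198.0]]
padR [[797.0, -142.0], [847.0, -143.0], [848.0, -73.0], [797.0, -73.0]]
coL [600.9 135.2] [17. 56.] 2.8
coR ?
A [465.5 412.4] 30.7
B ?
C ?
tray [464.5 414.3] 30.9
```

View pics/f.png

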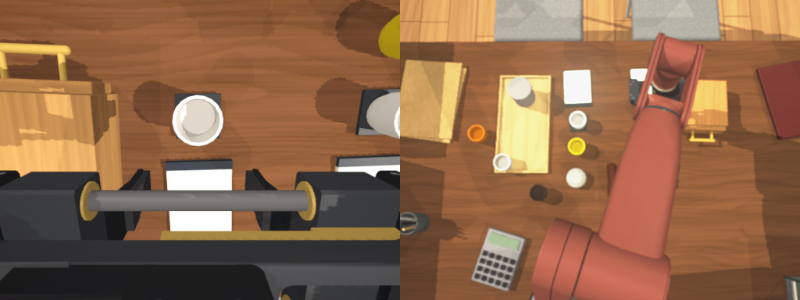

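Both cups stand centred on their coasters (right one at (197,119) in the left half). The drawer is shut, and the spare cup is upright on the tray at (502,162) in the right half.

```bash
python3 -c "
from cell import arm
print(arm.hand_in())"
```

```text
the job is handed in; nothing more can be done
None
```

I laid both pads present, each with a slate coaster at its head and a cup within about 1 mm of its centre. The drawer is shut on the spare coaster and the spare cup is upright on the tray. The job is handed in, but no verdict came back.

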